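Reassemble the vegetable cutter

TASK

Put the washed vegetable cutter back together. First tighten all four bolt knobs on its deck clockwise to their end stops; only then stack every cutter disc that lies on the table onto the flatted drive shaft, in any order, hub up and turned so that the bore's flat meets the shaft's flat, each one fully home with no gaps. Leave the discs at rest on the shaft and do not disturb the bowl, the jar or the camera.

Things in the scene. Friction and masses are not known exactly. Their poses are not given: they have to be found in the camera images.
- cutter: Vegetable cutter's drive unit, fixed to the table: white block 200 x 240 x 60 mm high with a flat aluminium deck on top. Origin at the centre of its underside, x away from the robot (at yaw 0), z up; the deck is at 60 mm. The four bolt knobs stand on the deck at 65 mm either way along x and 75 mm either way along y.
- shaft: Fixed upright steel shaft mid-deck. D-shaped: 18 mm round, flat 4 mm from the axis, straight for 60 mm, then tapering to its tip 67 mm above the deck. Origin on the axis at deck height; z up; x from the axis out through the flat (red stripe). The first disc seated lies on the deck, its origin at this origin and its x along this x; each further one 16 mm higher. It takes four.
- bolt_red (a joint): Turn of the red bolt knob, rad: 0 = fully loose, grows clockwise seen from above, 2.0 = tight against its end stop. Stays where it is left (friction 0.04 N m).
- bolt_red_grip (a point): Grip point of the red bolt knob, robot-side left corner. On the knob's axis, 19 mm above the deck, at the middle of its bar: the bar is 40 mm long along this point's x, 12 mm thick along its y, 18 mm high (10 to 28 mm above the deck). Below it, from the deck to 10 mm above it, is a round steel collar of 30 mm diameter. z up.
- bolt_yellow (a joint): Turn of the yellow bolt knob, rad: 0 = fully loose, grows clockwise seen from above, 2.0 = tight against its end stop. Stays where it is left (friction 0.04 N m).
- bolt_yellow_grip (a point): Grip point of the yellow bolt knob, robot-side right corner. On the knob's axis, 19 mm above the deck, at the middle of its bar: the bar is 40 mm long along this point's x, 12 mm thick along its y, 18 mm high (10 to 28 mm above the deck). Below it, from the deck to 10 mm above it, is a round steel collar of 30 mm diameter. z up.
- bolt_green (a joint): Turn of the green bolt knob, rad: 0 = fully loose, grows clockwise seen from above, 2.0 = tight against its end stop. Stays where it is left (friction 0.04 N m).
- bolt_green_grip (a point): Grip point of the green bolt knob, far right corner. On the knob's axis, 19 mm above the deck, at the middle of its bar: the bar is 40 mm long along this point's x, 12 mm thick along its y, 18 mm high (10 to 28 mm above the deck). Below it, from the deck to 10 mm above it, is a round steel collar of 30 mm diameter. z up.
- bolt_blue (a joint): Turn of the blue bolt knob, rad: 0 = fully loose, grows clockwise seen from above, 2.0 = tight against its end stop. Stays where it is left (friction 0.04 N m).
- bolt_blue_grip (a point): Grip point of the blue bolt knob, far left corner. On the knob's axis, 19 mm above the deck, at the middle of its bar: the bar is 40 mm long along this point's x, 12 mm thick along its y, 18 mm high (10 to 28 mm above the deck). Below it, from the deck to 10 mm above it, is a round steel collar of 30 mm diameter. z up.
- disc_a: Loose disc (may be absent), lies hub up: green rim 76 mm across, 4 mm thick; white octagonal hub 36 mm across flats; 16 mm high in all, 60 g. D bore through it: 20 mm round, its flat 5 mm from the axis. Origin on the bore's axis in the underside; z up out of the hub; x from the axis to the bore's flat (red stripe). The hub's outer flats face every 45 degrees from x.
- disc_b: Loose disc (may be absent), lies hub up: orange rim 76 mm across, 4 mm thick; white octagonal hub 36 mm across flats; 16 mm high in all, 60 g. D bore through it: 20 mm round, its flat 5 mm from the axis. Origin on the bore's axis in the underside; z up out of the hub; x from the axis to the bore's flat (red stripe). The hub's outer flats face every 45 degrees from x.
- disc_c: Loose disc (may be absent), lies hub up: yellow rim 76 mm across, 4 mm thick; white octagonal hub 36 mm across flats; 16 mm high in all, 60 g. D bore through it: 20 mm round, its flat 5 mm from the axis. Origin on the bore's axis in the underside; z up out of the hub; x from the axis to the bore's flat (red stripe). The hub's outer flats face every 45 degrees from x.
- disc_d: Loose disc (may be absent), lies hub up: blue rim 76 mm across, 4 mm thick; white octagonal hub 36 mm across flats; 16 mm high in all, 60 g. D bore through it: 20 mm round, its flat 5 mm from the axis. Origin on the bore's axis in the underside; z up out of the hub; x from the axis to the bore's flat (red stripe). The hub's outer flats face every 45 degrees from x.
- bowl: Bystander: loose white bowl with a band of blue tiles, 140 mm across, 60 mm high. Origin at the centre of its underside.
- jar: Bystander: loose glass jar with a white lid, 66 mm across, 100 mm high. Origin at the centre of its underside.
- camera_body: Bystander: loose black compact camera, 105 mm wide, 35 mm deep plus a 22 mm lens, 64 mm high, standing. Origin at the centre of its underside.
Not all that is in view belongs to the job. Several things have the shape of the disc_d; the one meant has the colours described above. What is shaped like the disc_b but turquoise is not meant.

How it is judged:
By the outcome, as a careful person would: the job done as asked, in the order asked, and still so for the second after the job is handed in, with the robot touching nothing.
Of disc_a, disc_b, disc_c, disc_d only 3 to 4 are there at a start; the rules pass over those that are not, and their reading is None.
At some moment in a run one of disc_a, disc_b, disc_c, disc_d may be knocked a few centimetres aside while the robot is not near it.
Once in a run the grip may slacken for a moment while it holds something.
It also fails if it takes over 210 s, if anything falls off the work surface, if the arm or the gripper's body presses on something with over 40 N, if the wrist force passes 120 N, or if a joint passes its speed limit or range.

ROBOT

A 6-joint arm with a two-finger parallel gripper is mounted at the origin on the work surface. World frame = base frame: x ahead of the robot, y to its left, z up, the work surface at z = 0. Lengths are in m, angles in rad, forces in N, time in s.
With the tool pointing down it reaches from about 0.3 to 0.775 m from the base axis. Payload 14.6 kg.
Tool frame: the origin (TCP) lies on the mounting face of the last link; the fingertips stand 199 mm ahead of it and the grasp point (between the pads) lies 180 mm ahead of it; z points along the fingers, y is the direction in which the jaws open and shut (so a half turn about z gives the same grasp; the last joint's range is limited). The gripper opens to 94 mm and grips with 3 to 60 N. Pads are 16 mm wide; open, the fingers measure 119 mm over their backs; the gripper's body (75 mm by 177 mm) begins 78 mm behind the grasp point.
Start: joints at [-1.403, 0.3, 1.521, -0, 1.321, -0.067], TCP at [0.128, -0.535, 0.405] pointing down, gripper open.
Joint ranges: [-3.03, 3.03], [-0.79, 2.21], [0.23, 2.52], [-1.04, 4.18], [0, 3.07], [-2.55, 2.55]. Speed limits (rad/s): [2.22, 2.22, 2.57, 3.14, 3.14, 3.14].

INTERFACE

Orientations are given as [roll, pitch, yaw] about the fixed x, y, z axes, in that order (R = Rz(yaw) Ry(pitch) Rx(roll)).
In Python, from station import sensors, vision, job gives the robot as it stands. The module is installed in compiled form; this text tells all that it offers.
- The arm moves only by the tool arm_command, never from a script. Its argument "plan" is one flat list of numbers, 5 for each row, row after row: the closure, from -1 (fully open) to 1 (shut), so that 0 is half open, then the shift along the world's x, y, z scaled (see below), then the turn about the world's z scaled (see below). A call has 1 to 20 rows; each row is the pose to reach, as a shift and turn from the pose commanded when the call began; what a row does not reach only later rows make up. The controller multiplies each number of a shift by 400 mm and each number of a turn by 120 degrees. A row lasts 1/10 s, in which the tool goes at most 50 mm and 8.59 degrees, less where a joint would pass 70% of its speed; a pose out of reach is approached as far as the arm can. A call with a number of a shift or a turn outside -1 to 1 is refused whole. A call with a gripper value outside its range is refused whole. The fingers move at their own pace and stop on an object; "newtons" is the grip in N (left out, the last holds). Time passes only in rows, so rows that repeat a pose let the fingers close. It gives the time, the measured TCP pose, the force and the opening at its end, in the units of the state.
- sensors.get_obs(): the state, without advancing time (a new reading comes with each control period).
- vision.camera(name): name is "side" or "top" or "wrist"; returns the picture (420x560x3 uint8, blue, green, red); there is no depth.
- vision.camera_params(name): a dict with "intrinsics" (3x3 intrinsics, pixels), "k1" (the pictures are not rectified: a ray, as slopes to the right and down, at radius r is drawn at 1 + k1 r^2 times it, then the intrinsics apply), "rvec" (rotation vector, rad) and "tvec" (3), from world to camera coordinates, as OpenCV has them. Camera axes: x right, y down, z forward; pixel columns grow to the right and rows downward; lengths in m; the calibration is good to about 2 mm. A picture is of the moment at which its call begins: read the wrist's pose just before it. camera_params takes no time and is no camera call; for the wrist camera it gives the pose at the moment of the call.
- job.hand_in(): hands the job in, once; it reports no verdict.
Trained networks look in the newest picture that a camera, given by its name, has taken for a name from the list of things; names that differ only in an ending like _2 or _b are one class to them, and where a whole thing is asked for, a point or a joint stands for the part that bears it (a point fixed in the world has none). Each returns a list of dicts, best first, with "confidence" (0 to 1); they miss things now and then, are a little off and sometimes report something else, mostly with a low value. They report only what shows in the picture. A call takes as long as a camera call. They do not tell look-alikes from the thing itself.
- vision.search_frame(name, camera): "at" ([row, column] in pixels, amid what is visible of it).
- vision.silhouettes(name, camera): "mask" (420x560 bool, what is visible of it) and "at" ([row, column] in pixels, amid what is visible of it).
- vision.pinpoint(name, camera): "at" ([row, column] in pixels: a listed point, or the origin of a listed thing).
The state is a dict: "time_s": time; "qpos": joint angles; "joint_vel": joint speeds; "tau": joint torques, N m; "ee_pos": TCP position; "eef_rot": TCP orientation; "force": force on the tool from outside, world axes, zero at the start; "moment": the same for the moment, N m; "grip_width": finger opening in m.
Only numpy, scipy, OpenCV 4.12 (cv2) and the standard library are available. Lean on these libraries where they do the work, as an engineer would, in place of code of your own. Each camera call takes 0.05 s, during which the arm holds its last target.

## Working session

There is one attempt and no reset: what is moved stays moved. The work goes in short steps, Python scripts to look and compute and a tool call to move; the robot and the scene stay as the last step left them, time stands still between calls to the robot, and variables do not carry over. Pictures are saved under pics/ and viewed, and the job is handed in when it is done.

Besides the shell and the picture viewer there is one more tool, called after "Emit:" by a JSON object that holds its "method" and its "body", one argument or row to a line. arm_command: Moves the arm, as the interface text tells. Its arguments: {"type":"object","properties":{"plan":{"type":"array"},"newtons":{"type":"number"}},"required":["plan"]}

```bash
mkdir -p pics; cat > h.py <<'E'
import numpy as np, cv2
from station import sensors, vision, job
def P(n):
    p=vision.camera_params(n); return p
def ray(p,rc):
    K=np.array(p["intrinsics"],float);k1=p["k1"]
    d=np.array([(rc[1]-K[0,2])/K[0,0],(rc[0]-K[1,2])/K[1,1]])
    u=d.copy()
    for _ in range(30): u=d/(1+k1*(u@u))
    R=cv2.Rodrigues(np.array(p["rvec"],float))[0];t=np.array(p["tvec"],float).ravel()
    return -R.T@t, R.T@np.array([u[0],u[1],1.])
def atz(p,rc,z):
    o,d=ray(p,rc); return o+d*(z-o[2])/d[2]
def proj(p,X):
    K=np.array(p["intrinsics"],float);k1=p["k1"]
    R=cv2.Rodrigues(np.array(p["rvec"],float))[0];t=np.array(p["tvec"],float).ravel()
    c=R@np.array(X,float)+t; u=c[:2]/c[2]; u=u*(1+k1*(u@u))
    return np.array([K[1,1]*u[1]+K[1,2],K[0,0]*u[0]+K[0,2]])
def snap(n,f):
    p=P(n); im=vision.camera(n); cv2.imwrite(f"pics/{f}.png",im); return p,im
E
python3 - <<'E'
from h import *
o=sensors.get_obs();print(o)
for n in("top","side","wrist"):
    p,im=snap(n,n+"0"); print(n,p)
E
```

```text
{'time_s': 0.0, 'qpos': array([-1.40265006e+00,  3.00466785e-01,  1.52156676e+00, -5.37266153e-06,
        1.32071203e+00, -6.66211249e-02]), 'joint_vel': array([-6.77689256e-04, -4.21900375e-05, -1.16216341e-03, -7.89384303e-04,
        6.67254971e-04,  8.89703127e-06]), 'tau': array([-3.31394040e-04, -5.31803727e+01, -3.52736664e+01,  7.07655237e-02,
        2.44454015e-02, -1.12939072e-04]), 'ee_pos': array([ 0.12791947, -0.53488531,  0.40409463]), 'eef_rot': array([-3.14044195e+00, -7.15593328e-05,  2.34768684e-01]), 'force': array([ 0.41941612, -0.21906075,  0.20278358]), 'moment': array([ 0.00675735, -0.02406898, -0.02403565]), 'grip_width': 0.09396335048337016}
top {'intrinsics': array([[508.45555102,   0.        , 275.83868825],
       [  0.        , 508.45555102, 201.51647429],
       [  0.        ,   0.        ,   1.        ]]), 'k1': -0.15810814942021345, 'rvec': array([ 2.16951941, -2.20438825,  0.08284314]), 'tvec': array([0.02449619, 0.61281645, 1.30276711])}
side {'intrinsics': array([[405.35773246,   0.        , 280.73751274],
       [  0.        , 405.35773246, 215.78990799],
       [  0.        ,   0.        ,   1.        ]]), 'k1': -0.08993800463487296, 'rvec': array([ 0.97606239, -2.32983   ,  1.20693418]), 'tvec': array([0.46644059, 0.29854702, 0.67621611])}
wrist {'intrinsics': array([[338.51080398,   0.        , 275.17722225],
       [  0.        , 338.51080398, 205.5097517 ],
       [  0.        ,   0.        ,   1.        ]]), 'k1': -0.03622343363247122, 'rvec': array([-2.2846694 ,  1.80351864,  0.25687443]), 'tvec': array([-0.5496965 , -0.02806022,  0.39276934])}
```

View pics/top0.png

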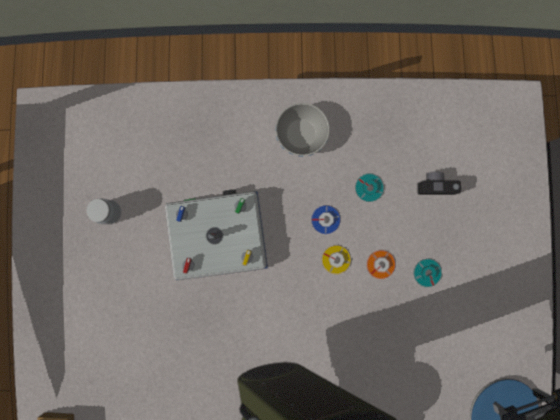

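View pics/side0.png

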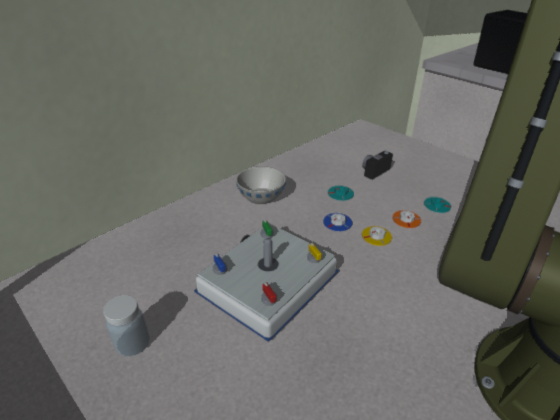

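View pics/wrist0.png

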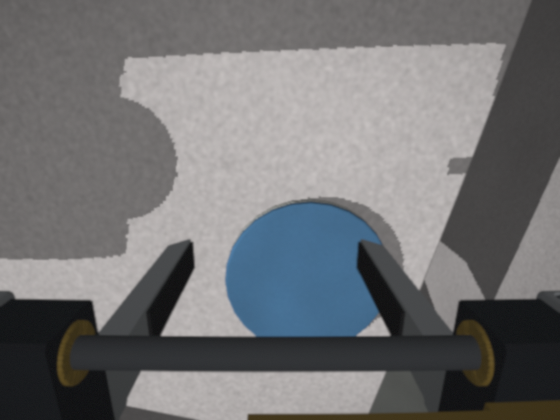

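The top view shows the cutter at about (215,235) col,row, and blue (326,220), yellow (337,260) and orange (381,264) discs. Both turquoise ones are decoys, and there's no green disc, so three discs are to be stacked.

```bash
python3 - <<'E'
from h import *
p=P("top");im=cv2.imread("pics/top0.png")
for n,z in [("shaft",.06),("cutter",0),("bolt_red_grip",.079),("bolt_yellow_grip",.079),("bolt_green_grip",.079),("bolt_blue_grip",.079)]:
    for d in vision.pinpoint(n,"wrist" if 0 else "top")[:2]: print(n,np.round(d["at"],1),round(d["confidence"],2),np.round(atz(p,d["at"],z),4))
for d in vision.pinpoint("disc_b","top"): print("disc",np.round(d["at"],1),round(d["confidence"],2),np.round(atz(p,d["at"],0),4))
print(p["tvec"], ray(p,[200,275])[0])
c=im[170:300,150:460]; cv2.imwrite("pics/topc.png",cv2.resize(c,None,fx=2.58,fy=2.58,interpolation=cv2.INTER_CUBIC))
o,d=ray(P("wrist"),[205,275]);print("wrist cam",o,d)
E
```

```text
shaft [237.7 212.5] 0.64 [0.5214 0.1762 0.06  ]
cutter [234.9 217. ] 0.93 [0.5287 0.1715 0.    ]
bolt_red_grip [264.6 188.6] 0.63 [0.4552 0.2344 0.079 ]
bolt_red_grip [239.  212.4] 0.5 [0.5181 0.1742 0.079 ]
bolt_yellow_grip [255.5 248.8] 0.67 [0.476  0.0842 0.079 ]
bolt_green_grip [203.1 239.8] 0.71 [0.6065 0.1049 0.079 ]
bolt_green_grip [186.  436.7] 0.7 [ 0.6421 -0.3947  0.079 ]
bolt_blue_grip [214.2 181.4] 0.42 [0.581  0.2516 0.079 ]
disc [257.7 336.3] 0.98 [ 0.4635 -0.1426  0.    ]
disc [261.2 380.5] 0.88 [ 0.4516 -0.2604  0.    ]
disc [220.1 328.3] 0.85 [ 0.5632 -0.1235  0.    ]
disc [187.3 370.2] 0.77 [ 0.6488 -0.238   0.    ]
disc [270.9 430.7] 0.74 [ 0.4222 -0.3965  0.    ]
disc [134.3 299. ] 0.64 [ 0.7945 -0.0504  0.    ]
disc [212.7 182.1] 0.57 [0.5888 0.2641 0.    ]
[0.02449619 0.61281645 1.30276711] [0.51854387 0.02106956 1.34313608]
wrist cam [ 0.20744297 -0.51623043  0.38482245] [-0.26879374 -0.06312501 -0.96112835]
```

View pics/topc.png

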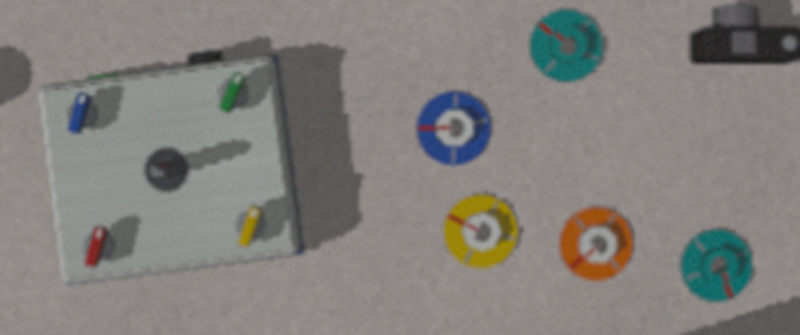

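Emit:
{"method": "arm_command", "body": {
  "plan": [-1, 0.49, 0.88, 0.04, 0.58, -1, 0.49, 0.88, 0.04, 0.58, -1, 0.49, 0.88, 0.04, 0.58, -1, 0.49, 0.88, 0.04, 0.58, -1, 0.49, 0.88, 0.04, 0.58, -1, 0.49, 0.88, 0.04, 0.58, -1, 0.49, 0.88, 0.04, 0.58, -1, 0.49, 0.88, 0.04, 0.58, -1, 0.49, 0.88, 0.04, 0.58]
}}

```text
time_s: 1.4
ee_pos: [0.3255, -0.179, 0.4212]
eef_rot: [3.14, -0.0, 1.461]
force: [-0.0, -0.5, -0.7]
grip_width: 0.094
```

Emit:
{"method": "arm_command", "body": {
  "plan": [-0.3, 0.49, 0.88, 0, 0.64, -0.3, 0.49, 0.88, 0, 0.64, -0.3, 0.49, 0.88, 0, 0.64, -0.3, 0.49, 0.88, 0, 0.64, -0.3, 0.49, 0.88, 0, 0.64, -0.3, 0.49, 0.88, 0, 0.64, -0.3, 0.49, 0.88, 0, 0.64, -0.3, 0.49, 0.88, 0, 0.64, -0.3, 0.49, 0.88, 0, 0.64, -0.3, 0.49, 0.88, 0, 0.64, -0.3, 0.49, 0.88, 0, 0.64]
}}

```text
time_s: 2.5
ee_pos: [0.52, 0.1683, 0.4205]
eef_rot: [-3.141, -0.0, 2.785]
force: [-0.5, 0.1, 1.0]
grip_width: 0.0612
```

```bash
python3 - <<'E'
from h import *
print(sensors.get_obs()["ee_pos"],sensors.get_obs()["eef_rot"],sensors.get_obs()["time_s"])
p,im=snap("wrist","w1"); 
import pickle; pickle.dump(p,open("w1.pkl","wb"))
for n,z in [("shaft",.06),("bolt_red_grip",.079),("bolt_yellow_grip",.079),("bolt_green_grip",.079),("bolt_blue_grip",.079)]:
    for d in vision.pinpoint(n,"wrist")[:2]: print(n,np.round(d["at"],1),round(d["confidence"],2),np.round(atz(p,d["at"],z),4))
E
```

```text
[0.51995341 0.16828803 0.42052388] [-3.14128102e+00 -2.06426900e-04  2.78467139e+00] 2.5
shaft [193.9 281.1] 0.69 [0.5272 0.1721 0.06  ]
shaft [147.6 530.5] 0.57 [0.5704 0.4276 0.06  ]
bolt_red_grip [101.8 324.3] 0.66 [0.4551 0.2404 0.079 ]
bolt_red_grip [216.9  33. ] 0.25 [ 0.4566 -0.0714  0.079 ]
bolt_yellow_grip [170.3 180.3] 0.89 [0.4666 0.0906 0.079 ]
bolt_green_grip [281.2 246.2] 0.91 [0.5991 0.1059 0.079 ]
bolt_blue_grip [218.8 380.1] 0.77 [0.5816 0.2578 0.079 ]
```

View pics/w1.png

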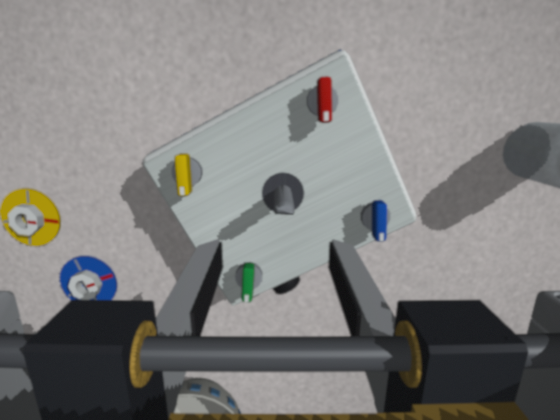

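```bash
cat > knob.py <<'E'
from h import *
from scipy.spatial import ConvexHull
HUE={"red":[(0,8),(172,180)],"yellow":[(20,33)],"green":[(45,75)],"blue":[(108,128)]}
def mask(im,c):
    h=cv2.cvtColor(im,cv2.COLOR_BGR2HSV);m=np.zeros(im.shape[:2],bool)
    for a,b in HUE[c]: m|=(h[...,0]>=a)&(h[...,0]<=b)
    return m&(h[...,1]>110)&(h[...,2]>50)
def bar(p,im,c,near,zt=.085):
    m=mask(im,c); n,l,s,ce=cv2.connectedComponentsWithStats(m.astype(np.uint8))
    best=None
    for i in range(1,n):
        if s[i,4]<15: continue
        X=atz(p,ce[i][::-1],.08)
        if np.linalg.norm(X[:2]-near)<.03 and (best is None or s[i,4]>s[best,4]): best=i
    if best is None: return None
    rc=np.argwhere(l==best)
    W=np.array([atz(p,q,zt)[:2] for q in rc]); mu=W.mean(0)
    e,v=np.linalg.eigh(np.cov((W-mu).T)); d=v[:,1]
    ext=(W-mu)@d
    return mu,np.degrees(np.arctan2(d[1],d[0]))%180,np.ptp(ext),np.ptp((W-mu)@v[:,0])
E
python3 - <<'E'
from knob import *
import pickle
p=pickle.load(open("w1.pkl","rb"));im=cv2.imread("pics/w1.png")
pt=P("top");it=cv2.imread("pics/top0.png")
K={"red":(.4551,.2404),"yellow":(.4666,.0906),"green":(.5991,.1059),"blue":(.5816,.2578)}
for c,n in K.items(): print(c,bar(p,im,c,n),bar(pt,it,c,n))
# rigid fit
M=np.array([[-65,75],[-65,-75],[65,-75],[65,75],[0,0]])/1e3
for Wp in ([*K.values(),(.5272,.1721)],[(.4552,.2344),(.476,.0842),(.6065,.1049),(.581,.2516),(.5214,.1762)]):
    Wp=np.array(Wp); a=M-M.mean(0);b=Wp-Wp.mean(0)
    yaw=np.arctan2((a[:,0]*b[:,1]-a[:,1]*b[:,0]).sum(),(a*b).sum())
    R=np.array([[np.cos(yaw),-np.sin(yaw)],[np.sin(yaw),np.cos(yaw)]]); t=Wp.mean(0)-R@M.mean(0)
    print(np.degrees(yaw),t,(M@R.T+t).round(4).tolist(),((M@R.T+t-Wp)*1e3).round(1).tolist())
c=im[40:310,130:430];cv2.imwrite("pics/w1c.png",cv2.resize(c,None,fx=2.2,fy=2.2,interpolation=cv2.INTER_CUBIC))
E
```

```text
red (array([0.45111698, 0.24085415]), np.float64(161.9590726528869), np.float64(0.037813403991211705), np.float64(0.011759341071065832)) (array([0.45098864, 0.23929511]), np.float64(159.30621466453854), np.float64(0.03303247854385391), np.float64(0.011280859599158305))
yellow (array([0.46917813, 0.0939662 ]), np.float64(160.0202567642963), np.float64(0.03854481377538119), np.float64(0.01451114087807217)) (array([0.46913223, 0.09075063]), np.float64(157.4335001403996), np.float64(0.03385779490692896), np.float64(0.011893927416922329))
green (array([0.59490347, 0.10960609]), np.float64(154.83910037190287), np.float64(0.041751892714377126), np.float64(0.011239599333564498)) (array([0.59686741, 0.10716001]), np.float64(156.11980464687554), np.float64(0.02574250278103487), np.float64(0.009149495465084565))
blue (array([0.578379  , 0.25582234]), np.float64(164.7096843592036), np.float64(0.03993233238434689), np.float64(0.01381206770584035)) (array([0.5795209 , 0.25468618]), np.float64(161.42737681077466), np.float64(0.0306168242434477), np.float64(0.011892077011405582))
6.219372255451763 [0.52592 0.17336] [[0.4532, 0.2409], [0.4694, 0.0918], [0.5987, 0.1058], [0.5824, 0.255], [0.5259, 0.1734]] [[-1.9, 0.5], [2.8, 1.2], [-0.4, -0.1], [0.8, -2.8], [-1.3, 1.3]]
8.670272831575971 [0.52802 0.17026] [[0.4525, 0.2346], [0.4751, 0.0863], [0.6036, 0.1059], [0.581, 0.2542], [0.528, 0.1703]] [[-2.7, 0.2], [-0.9, 2.1], [-2.9, 1.0], [-0.0, 2.6], [6.6, -5.9]]
```

View pics/w1c.png

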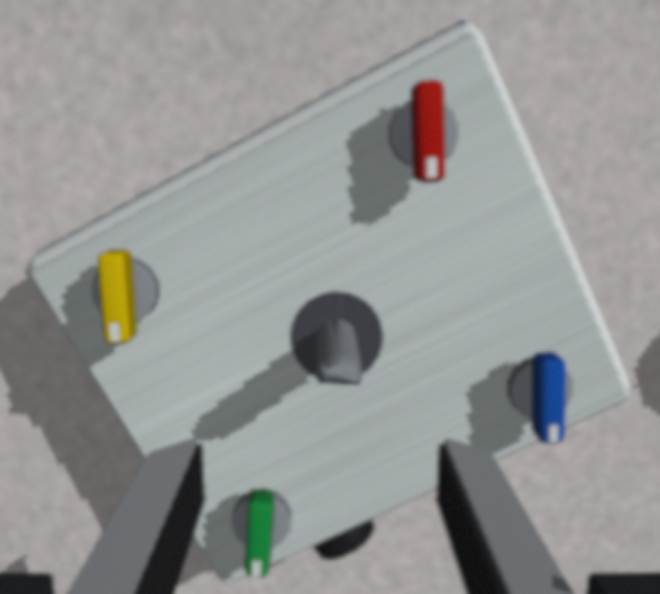

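Emit:
{"method": "arm_command", "body": {
  "plan": [0, -0.169, 0.178, -0.1, 0, 0, -0.169, 0.178, -0.2, 0, 0, -0.169, 0.178, -0.25, 0, 0, -0.169, 0.178, -0.371, 0, 0, -0.169, 0.178, -0.371, 0, 0, -0.169, 0.178, -0.371, 0],
  "newtons": 20
}}

```text
time_s: 3.4
ee_pos: [0.4529, 0.2402, 0.2734]
eef_rot: [-3.141, -0.0, 2.789]
force: [0.5, 0.2, 0.6]
grip_width: 0.047
```

```bash
python3 - <<'E'
from h import *
o=sensors.get_obs();print(o["ee_pos"],o["eef_rot"],o["force"],o["moment"],o["grip_width"])
snap("wrist","w2")
E
```

```text
[0.45287026 0.24017822 0.27340357] [-3.14149520e+00 -9.63184862e-05  2.78905567e+00] [0.4678766  0.19523414 0.55239261] [ 0.01489333 -0.16908103  0.02311401] 0.04702665369212908
```

View pics/w2.png

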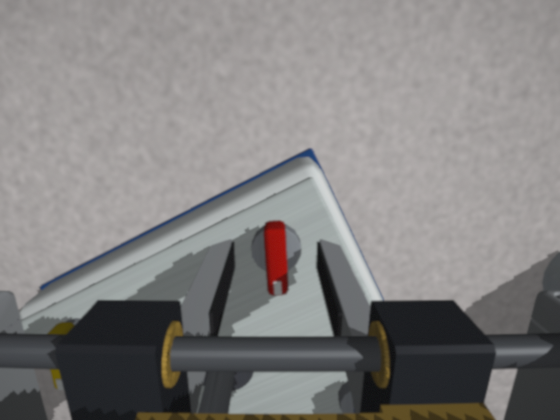

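The red bar sits centred between the fingers at about (276,258). I'll close the gripper and turn it.

Emit:
{"method": "arm_command", "body": {
  "plan": [1, 0, 0, 0, 0, 1, 0, 0, 0, 0, 1, 0, 0, 0, 0, 1, 0, 0, 0, 0, 1, 0, 0, 0, 0, 1, 0, 0, 0, -0.8, 1, 0, 0, 0, -0.8, 1, 0, 0, 0, -0.8, 1, 0, 0, 0, -0.8, 1, 0, 0, 0, -0.8, 1, 0, 0, 0, -0.8, 1, 0, 0, 0, -0.8, 1, 0, 0, 0, -0.8, 1, 0, 0, 0, -0.8, 1, 0, 0, 0, -0.8, 1, 0, 0, 0, -0.8, 1, 0, 0, 0, -0.8]
}}

```text
time_s: 5.15
ee_pos: [0.4524, 0.2404, 0.2726]
eef_rot: [3.141, -0.0, 1.112]
force: [0.3, -0.1, 2.8]
grip_width: 0.0131
```

```bash
python3 - <<'E'
from h import *
o=sensors.get_obs();print(o["ee_pos"],o["eef_rot"],o["force"],o["moment"],o["grip_width"])
E
```

```text
[0.45242663 0.24037225 0.27259085] [ 3.14106410e+00 -2.63619225e-04  1.11180265e+00] [ 0.31042904 -0.07301973  2.76454023] [-0.03116968  0.04571775  0.46365853] 0.013065952491466377
```

Emit:
{"method": "arm_command", "body": {
  "plan": [1, 0, 0, 0, -0.05, 1, 0, 0, 0, -0.05]
}}

```text
time_s: 5.35
ee_pos: [0.4524, 0.2403, 0.2726]
eef_rot: [3.141, -0.0, 1.012]
force: [-0.3, -0.2, 4.7]
grip_width: 0.0149
```

```bash
python3 - <<'E'
from h import *
o=sensors.get_obs();print(o["ee_pos"],o["eef_rot"],o["force"],o["moment"],o["grip_width"])
snap("wrist","w3")
E
```

```text
[0.45242803 0.2403488  0.27256329] [ 3.14111065e+00 -3.09560099e-04  1.01160720e+00] [-0.25141    -0.24673116  4.69709752] [-0.08567978  0.01771596  0.56256646] 0.014873155703128771
```

View pics/w3.png

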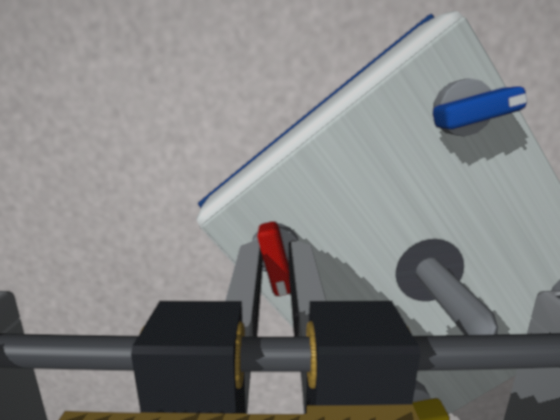

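Emit:
{"method": "arm_command", "body": {
  "plan": [0, 0, 0, 0, 0.04, 0, 0, 0, 0, 0.04, 0, 0, 0, 0.15, 0.04, 0, 0, 0, 0.15, 0.1, 0, 0.045, -0.372, 0.15, 0.853, 0, 0.045, -0.372, 0.15, 0.853, 0, 0.045, -0.372, 0.15, 0.853, 0, 0.045, -0.372, 0.15, 0.853, 0, 0.045, -0.372, 0.15, 0.853, 0, 0.045, -0.372, 0.15, 0.853, 0, 0.045, -0.372, 0.15, 0.853, 0, 0.045, -0.372, 0.15, 0.853, 0, 0.045, -0.372, 0.15, 0.853, 0, 0.045, -0.372, 0.15, 0.853, 0, 0.045, -0.372, 0.15, 0.853, 0, 0.045, -0.372, 0.15, 0.853, 0, 0.045, -0.372, 0, 0.853, 0, 0.045, -0.372, 0, 0.853, 0, 0.045, -0.372, 0, 0.853]
}}

```text
time_s: 7.3
ee_pos: [0.4702, 0.0915, 0.2712]
eef_rot: [-3.14, -0.003, 2.794]
force: [-1.1, -0.2, 1.0]
grip_width: 0.047
```

```bash
python3 - <<'E'
from h import *
o=sensors.get_obs();print(o["ee_pos"],o["eef_rot"],o["force"],o["moment"],o["grip_width"])
snap("wrist","w4")
E
```

```text
[0.47015786 0.09145108 0.27123237] [-3.13992047 -0.00337031  2.7939786 ] [-1.1287006  -0.17289229  0.96276877] [-0.00848471 -0.157526    0.00171318] 0.04700167778226557
```

View pics/w4.png

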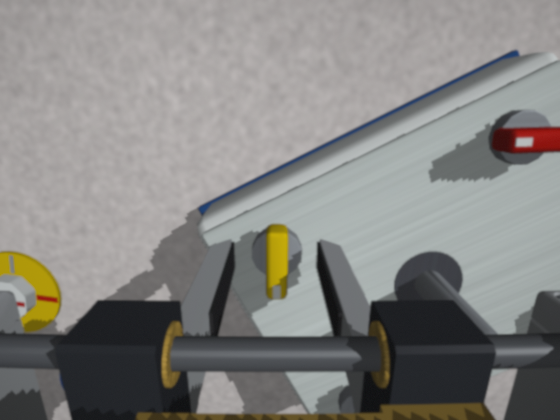

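The yellow bar is centred between the fingers at about (276,258), and red stands turned at upper right.

Emit:
{"method": "arm_command", "body": {
  "plan": [1, 0, 0, 0, 0, 1, 0, 0, 0, 0, 1, 0, 0, 0, 0, 1, 0, 0, 0, 0, 1, 0, 0, 0, 0, 1, 0, 0, 0, -0.8, 1, 0, 0, 0, -0.8, 1, 0, 0, 0, -0.8, 1, 0, 0, 0, -0.8, 1, 0, 0, 0, -0.8, 1, 0, 0, 0, -0.8, 1, 0, 0, 0, -0.8, 1, 0, 0, 0, -0.8, 1, 0, 0, 0, -0.8, 1, 0, 0, 0, -0.8, 1, 0, 0, 0, -0.8, 1, 0, 0, 0, -0.8]
}}

```text
time_s: 9.05
ee_pos: [0.4704, 0.0915, 0.2725]
eef_rot: [3.141, 0.0, 1.118]
force: [-2.0, 0.2, 4.4]
grip_width: 0.0129
```

```bash
python3 - <<'E'
from h import *
o=sensors.get_obs();print(o["ee_pos"],o["eef_rot"],o["force"],o["moment"],o["grip_width"])
snap("wrist","w5")
E
```

```text
[0.47037188 0.09153732 0.27253276] [3.14130247e+00 1.34562260e-04 1.11806634e+00] [-1.95327336  0.23755862  4.40862118] [-0.10814315  0.2504681   0.47529957] 0.012936537496941227
```

View pics/w5.png

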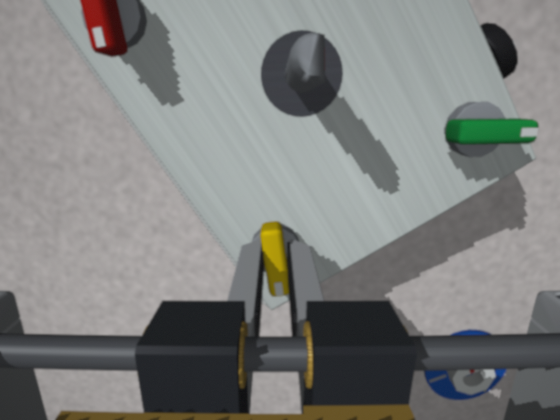

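Emit:
{"method": "arm_command", "body": {
  "plan": [0, 0, 0, 0, 0.03, 0, 0, 0, 0, 0.03, 0, 0, 0, 0.15, 0.04, 0, 0, 0, 0.15, 0.1, 0, 0.32, 0.039, 0.15, 0.78, 0, 0.32, 0.039, 0.15, 0.78, 0, 0.32, 0.039, 0.15, 0.78, 0, 0.32, 0.039, 0.15, 0.78, 0, 0.32, 0.039, 0.15, 0.78, 0, 0.32, 0.039, 0.15, 0.78, 0, 0.32, 0.039, 0.15, 0.78, 0, 0.32, 0.039, 0.15, 0.78, 0, 0.32, 0.039, 0.15, 0.78, 0, 0.32, 0.039, 0.15, 0.78, 0, 0.32, 0.039, 0.15, 0.78, 0, 0.32, 0.039, 0, 0.78, 0, 0.32, 0.039, 0, 0.78, 0, 0.32, 0.039, 0, 0.78]
}}

```text
time_s: 10.9
ee_pos: [0.5982, 0.1071, 0.2708]
eef_rot: [-3.14, -0.003, 2.753]
force: [0.4, -0.1, 0.7]
grip_width: 0.047
```

```bash
python3 - <<'E'
from h import *
o=sensors.get_obs();print(o["ee_pos"],o["eef_rot"],o["force"],o["moment"],o["grip_width"])
snap("wrist","w6")
E
```

```text
[0.59815793 0.10705924 0.27082145] [-3.1397214  -0.00341039  2.75306479] [ 0.37513113 -0.06258246  0.72795538] [ 0.06233104 -0.09847109  0.00999072] 0.047015053857462366
```

View pics/w6.png

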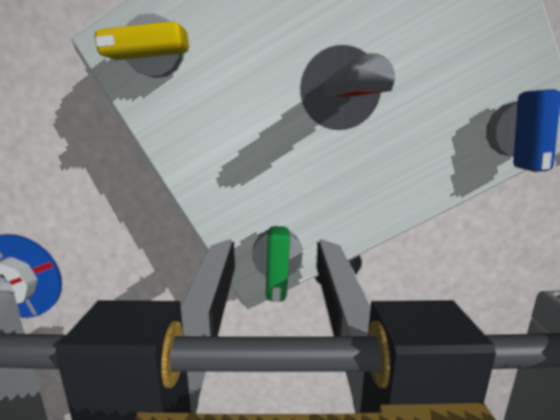

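The green bar is centred at about (278,262). The shaft's red stripe shows on its lower side at (357,93), roughly the +x side.

Emit:
{"method": "arm_command", "body": {
  "plan": [1, 0, 0, 0, 0, 1, 0, 0, 0, 0, 1, 0, 0, 0, 0, 1, 0, 0, 0, 0, 1, 0, 0, 0, 0, 1, 0, 0, 0, -0.8, 1, 0, 0, 0, -0.8, 1, 0, 0, 0, -0.8, 1, 0, 0, 0, -0.8, 1, 0, 0, 0, -0.8, 1, 0, 0, 0, -0.8, 1, 0, 0, 0, -0.8, 1, 0, 0, 0, -0.8, 1, 0, 0, 0, -0.8, 1, 0, 0, 0, -0.8, 1, 0, 0, 0, -0.8, 1, 0, 0, 0, -0.8]
}}

```text
time_s: 12.65
ee_pos: [0.5989, 0.1074, 0.2728]
eef_rot: [3.139, -0.002, 1.074]
force: [7.9, 2.9, -2.7]
grip_width: 0.0137
```

```bash
python3 - <<'E'
from h import *
o=sensors.get_obs();print(o["ee_pos"],o["eef_rot"],o["force"],o["moment"],o["grip_width"])
snap("wrist","w7")
E
```

```text
[0.59885866 0.10739809 0.27276189] [ 3.13897618e+00 -2.03314484e-03  1.07397401e+00] [ 7.92567378  2.91453145 -2.65807518] [ 0.48660438 -1.45381119  0.48465462] 0.01374660176871685
```

View pics/w7.png

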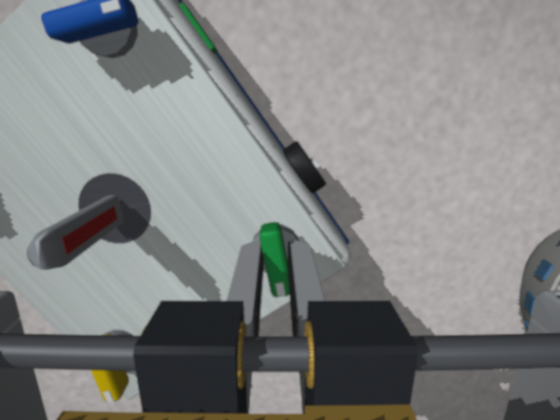

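Emit:
{"method": "arm_command", "body": {
  "plan": [0, 0, 0, 0, 0.03, 0, 0, 0, 0, 0.03, 0, 0, 0, 0.15, 0.04, 0, 0, 0, 0.15, 0.1, 0, -0.043, 0.371, 0.15, 0.835, 0, -0.043, 0.371, 0.15, 0.835, 0, -0.043, 0.371, 0.15, 0.835, 0, -0.043, 0.371, 0.15, 0.835, 0, -0.043, 0.371, 0.15, 0.835, 0, -0.043, 0.371, 0.15, 0.835, 0, -0.043, 0.371, 0.15, 0.835, 0, -0.043, 0.371, 0.15, 0.835, 0, -0.043, 0.371, 0.15, 0.835, 0, -0.043, 0.371, 0.15, 0.835, 0, -0.043, 0.371, 0.15, 0.835, 0, -0.043, 0.371, 0.15, 0.835, 0, -0.043, 0.371, 0, 0.835, 0, -0.043, 0.371, 0, 0.835, 0, -0.043, 0.371, 0, 0.835]
}}

```text
time_s: 14.6
ee_pos: [0.581, 0.2554, 0.2708]
eef_rot: [-3.139, -0.003, 2.826]
force: [-0.9, 0.2, 0.6]
grip_width: 0.0468
```

```bash
python3 - <<'E'
from h import *
o=sensors.get_obs();print(o["ee_pos"],o["eef_rot"],o["force"],o["moment"],o["grip_width"])
snap("wrist","w8")
E
```

```text
[0.58096282 0.25540806 0.27078308] [-3.13917074e+00 -3.06022336e-03  2.82609594e+00] [-0.92307312  0.15322471  0.62466723] [ 0.01921133 -0.16975211  0.01240863] 0.04682221129191158
```

View pics/w8.png

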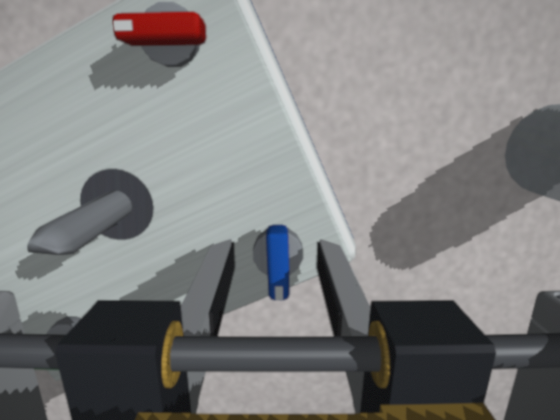

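The blue bar is centred at about (278,262).

Emit:
{"method": "arm_command", "body": {
  "plan": [1, 0, 0, 0, 0, 1, 0, 0, 0, 0, 1, 0, 0, 0, 0, 1, 0, 0, 0, 0, 1, 0, 0, 0, 0, 1, 0, 0, 0, -0.83, 1, 0, 0, 0, -0.83, 1, 0, 0, 0, -0.83, 1, 0, 0, 0, -0.83, 1, 0, 0, 0, -0.83, 1, 0, 0, 0, -0.83, 1, 0, 0, 0, -0.83, 1, 0, 0, 0, -0.83, 1, 0, 0, 0, -0.83, 1, 0, 0, 0, -0.83, 1, 0, 0, 0, -0.83, 1, 0, 0, 0, -0.83]
}}

```text
time_s: 16.35
ee_pos: [0.5813, 0.2557, 0.2727]
eef_rot: [3.141, -0.001, 1.084]
force: [2.1, 2.3, 1.9]
grip_width: 0.0136
```

```bash
python3 - <<'E'
from h import *
o=sensors.get_obs();print(o["ee_pos"],o["eef_rot"],o["force"],o["moment"],o["grip_width"])
snap("wrist","w9")
E
```

```text
[0.58129499 0.25572078 0.27273154] [ 3.14056249e+00 -1.02453193e-03  1.08416206e+00] [2.06528297 2.32416903 1.94912964] [ 0.28017599 -0.39163623  0.53035352] 0.013560594247871996
```

View pics/w9.png

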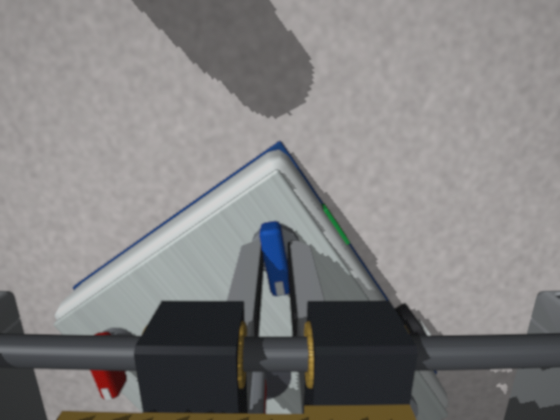

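Emit:
{"method": "arm_command", "body": {
  "plan": [0, 0, 0, 0, 0.03, 0, 0, 0, 0, 0.03, 0, 0, 0, 0.15, 0.03, 0, 0, 0, 0.2, 0.03, 0, -0.14, -0.21, 0.4, 0.03, 0, -0.14, -0.21, 0.4, 0.03, 0, -0.14, -0.21, 0.4, 0.03, 0, -0.14, -0.21, 0.4, 0.03, 0, -0.14, -0.21, 0.4, 0.03]
}}

```text
time_s: 17.3
ee_pos: [0.5252, 0.1715, 0.4323]
eef_rot: [3.141, -0.0, 1.151]
force: [-0.3, 0.2, -1.2]
grip_width: 0.0472
```

```bash
python3 - <<'E'
from h import *
import pickle
o=sensors.get_obs();print(o["time_s"],o["ee_pos"],o["eef_rot"],o["force"],o["moment"],o["grip_width"])
p,im=snap("wrist","w10");pickle.dump(p,open("w10.pkl","wb"))
snap("top","top10")
E
```

```text
17.3 [0.52515953 0.17146738 0.4322708 ] [ 3.14121912e+00 -4.23334157e-04  1.15132039e+00] [-0.33443243  0.18224889 -1.17208497] [-0.07228998 -0.0598135   0.05603071] 0.04718396930133636
```

View pics/w10.png

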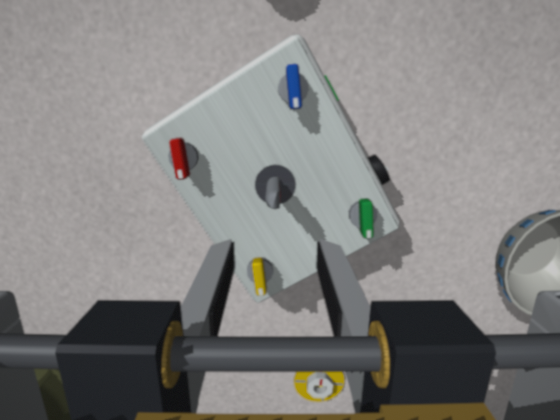

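View pics/top10.png

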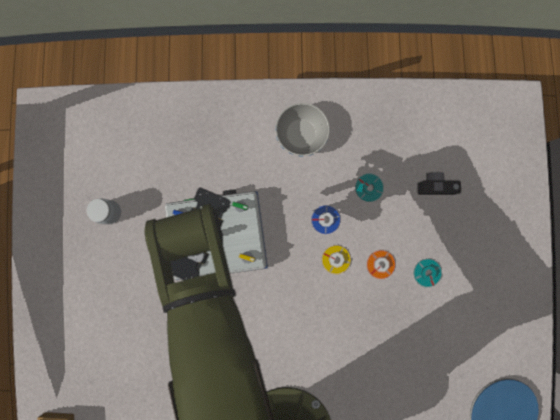

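```bash
python3 - <<'E'
from knob import *
import pickle
p=pickle.load(open("w10.pkl","rb"));im=cv2.imread("pics/w10.png")
K={"red":(.4525,.2395),"yellow":(.470,.091),"green":(.598,.1065),"blue":(.581,.255)}
p0=pickle.load(open("w1.pkl","rb"));im0=cv2.imread("pics/w1.png")
for c,n in K.items():
    a=bar(p0,im0,c,n);b=bar(p,im,c,n); print(c,a[0],b[0],a[1],b[1],"cw turned",a[1]-b[1])
for pp,ii,c0 in((p0,im0,(190,283)),(p,im,(183,277))):
    g=cv2.cvtColor(ii,cv2.COLOR_BGR2GRAY)
    m=(g<95).astype(np.uint8); 
    n,l,s,ce=cv2.connectedComponentsWithStats(m)
    i=l[c0[0]-12:c0[0]+12,c0[1]-15:c0[1]+15]; i=np.bincount(i[i>0]).argmax() if (i>0).any() else 0
    print(s[i],ce[i])
    rc=np.argwhere(l==i); W=np.array([atz(pp,q,.06)[:2] for q in rc],np.float32)
    print(cv2.minEnclosingCircle(W*1000))
c=im[130:250,200:350];cv2.imwrite("pics/c10.png",cv2.resize(c,None,fx=5,fy=5,interpolation=cv2.INTER_CUBIC))
E
```

```text
red [0.45111698 0.24085415] [0.45543306 0.24238226] 161.9590726528869 74.26364484689829 cw turned 87.69542780598861
yellow [0.46917813 0.0939662 ] [0.47290037 0.09621191] 160.0202567642963 71.34467416306416 cw turned 88.67558260123215
green [0.59490347 0.10960609] [0.6001763  0.11141574] 154.83910037190287 72.19742975226318 cw turned 82.6416706196397
blue [0.578379   0.25582234] [0.58279073 0.25794707] 164.7096843592036 71.6342781058753 cw turned 93.07540625332831
[ 263  173   40   41 1055] [281.14123223 191.17630332]
((527.4120483398438, 173.1925811767578), 21.890031814575195)
[ 256  165   39   43 1013] [275.99506417 183.39980257]
((526.2684326171875, 171.85891723632812), 23.09149742126465)
```

View pics/c10.png

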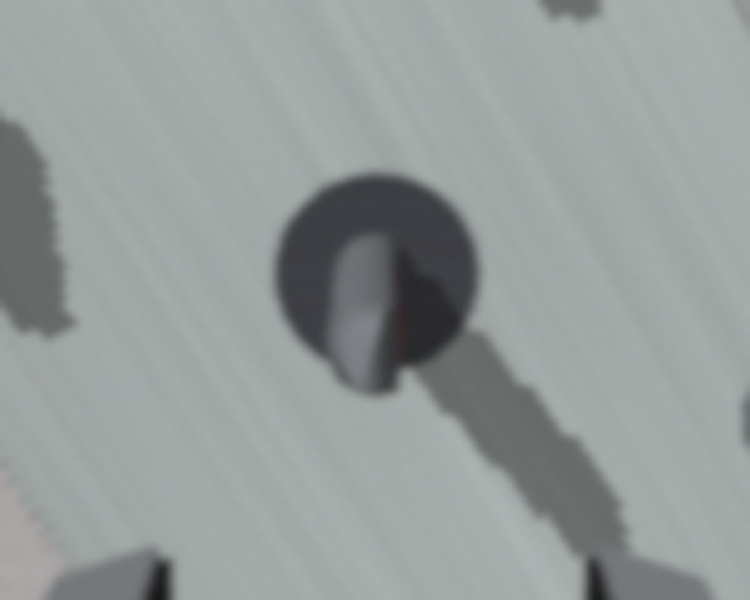

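```bash
cat > barfit.py <<'E'
from knob import *
from scipy.optimize import minimize
def fit(p,im,c,n,b0):
    up=8
    m0=mask(im,c)
    h=cv2.cvtColor(im,cv2.COLOR_BGR2HSV)
    nn,l,s,ce=cv2.connectedComponentsWithStats(m0.astype(np.uint8))
    best=max((i for i in range(1,nn) if np.linalg.norm(atz(p,ce[i][::-1],.08)[:2]-n)<.03),key=lambda i:s[i,4])
    m=(l==best)
    r0,c0=np.argwhere(m).min(0)-12; r1,c1=np.argwhere(m).max(0)+12
    M=cv2.resize(m[r0:r1,c0:c1].astype(np.float32),None,fx=up,fy=up,interpolation=cv2.INTER_LINEAR)>.5
    def model(v):
        x,y,b,L=v; d=np.array([np.cos(b),np.sin(b)]);e=np.array([-d[1],d[0]])
        pts=[]
        for a in(-.02,L):
            for w in(-.006,.006):
                for z in(.070,.088): pts.append(proj(p,[*(np.array([x,y])+a*d+w*e),z]))
        q=(np.array(pts)-[r0,c0]+.5)*up-.5
        hull=cv2.convexHull(q[:,::-1].astype(np.float32))
        I=np.zeros(M.shape,np.uint8);cv2.fillConvexPoly(I,np.round(hull*16).astype(np.int32),1,shift=4); return I>0
    def cost(v):
        I=model(v); return -(I&M).sum()/(I|M).sum()
    best=None
    for flip in(0,np.pi):
        r=minimize(cost,[*n,b0+flip,.015],method="Nelder-Mead",options=dict(initial_simplex=[[n[0],n[1],b0+flip,.015],[n[0]+.004,n[1],b0+flip,.015],[n[0],n[1]+.004,b0+flip,.015],[n[0],n[1],b0+flip+.1,.015],[n[0],n[1],b0+flip,.019]],maxiter=400,xatol=1e-5,fatol=1e-5))
        if best is None or r.fun<best.fun: best=r
    return best
E
python3 - <<'E'
from barfit import *
import pickle
K={"red":(.4525,.2395),"yellow":(.470,.091),"green":(.598,.1065),"blue":(.581,.255)}
for f,b0 in(("w1",160),("w10",72)):
    p=pickle.load(open(f+".pkl","rb"));im=cv2.imread(f"pics/{f}.png")
    for c,n in K.items():
        r=fit(p,im,c,n,np.radians(b0)); print(f,c,r.x[:2].round(4),(np.degrees(r.x[2])%180).round(1),r.x[3].round(4),-round(r.fun,3))
E
```

```text
w1 red [0.449  0.2416] 166.9 0.0145 0.752
w1 yellow [0.4726 0.0914] 156.7 0.0153 0.791
w1 green [0.6028 0.1054] 152.1 0.006 0.843
w1 blue [0.5846 0.2552] 166.9 0.0115 0.757
w10 red [0.453 0.239] 67.7 0.0151 0.745
w10 yellow [0.4701 0.0893] 70.9 0.0089 0.835
w10 green [0.5992 0.1049] 76.6 0.0077 0.761
w10 blue [0.5821 0.2548] 70.1 0.0158 0.771
```

All four bars now stand at about 72° in w10, the same angle for each, so all appear to be at their stops. I'll re-check red later. Next, views of the shaft from opposite yaws to cancel the camera bias.

Emit:
{"method": "arm_command", "body": {
  "plan": [0, 0, 0, -0.15, -0.717, 0, 0, 0, -0.15, -0.717, 0, 0, 0, -0.15, -0.717, 0, 0, 0, -0.15, -0.717, 0, 0, 0, -0.15, -0.717, 0, 0, 0, -0.15, -0.717, 0, 0, 0, -0.15, -0.717, 0, 0, 0, -0.15, -0.717, 0, 0, 0, -0.15, -0.717, 0, 0, 0, -0.15, -0.717, 0, 0, 0, -0.15, -0.717, 0, 0, 0, -0.15, -0.717]
}}

```text
time_s: 18.6
ee_pos: [0.5253, 0.172, 0.3713]
eef_rot: [3.141, 0.001, -0.345]
force: [-0.5, 0.0, 0.6]
grip_width: 0.0469
```

```bash
cat > sn.py <<'E'
import sys,pickle
from h import *
o=sensors.get_obs();print(round(o["time_s"],2),o["ee_pos"].round(4),o["eef_rot"].round(4),"F",o["force"].round(2),"M",o["moment"].round(3),"w",round(o["grip_width"],4))
for a in sys.argv[1:]:
    cam,f=a.split(":");p,im=snap(cam,f);pickle.dump(p,open(f+".pkl","wb"))
E
python3 sn.py wrist:s1
```

```text
18.6 [0.5253 0.172  0.3713] [ 3.1408e+00  1.2000e-03 -3.4450e-01] F [-0.46  0.01  0.61] M [ 0.038  0.038 -0.021] w 0.0469
```

Emit:
{"method": "arm_command", "body": {
  "plan": [0, 0, 0, 0, 0.75, 0, 0, 0, 0, 0.75, 0, 0, 0, 0, 0.75, 0, 0, 0, 0, 0.75, 0, 0, 0, 0, 0.75, 0, 0, 0, 0, 0.75, 0, 0, 0, 0, 0.75, 0, 0, 0, 0, 0.75, 0, 0, 0, 0, 0.75, 0, 0, 0, 0, 0.75, 0, 0, 0, 0, 0.75, 0, 0, 0, 0, 0.75]
}}

```text
time_s: 19.85
ee_pos: [0.5252, 0.1716, 0.372]
eef_rot: [-3.141, 0.0, 1.225]
force: [0.1, -0.1, -0.2]
grip_width: 0.0472
```

```bash
python3 sn.py wrist:s2
```

```text
19.85 [0.5252 0.1716 0.372 ] [-3.1412e+00  2.0000e-04  1.2253e+00] F [ 0.11 -0.13 -0.15] M [-0.023 -0.086  0.005] w 0.0472
```

Emit:
{"method": "arm_command", "body": {
  "plan": [0, 0, 0, 0, 0.75, 0, 0, 0, 0, 0.75, 0, 0, 0, 0, 0.75, 0, 0, 0, 0, 0.75, 0, 0, 0, 0, 0.75, 0, 0, 0, 0, 0.75, 0, 0, 0, 0, 0.75, 0, 0, 0, 0, 0.75, 0, 0, 0, 0, 0.75, 0, 0, 0, 0, 0.75, 0, 0, 0, 0, 0.75, 0, 0, 0, 0, 0.75]
}}

```text
time_s: 21.1
ee_pos: [0.5252, 0.1716, 0.3721]
eef_rot: [-3.141, -0.0, 2.792]
force: [-0.1, -0.6, 0.6]
grip_width: 0.0473
```

```bash
python3 sn.py wrist:s3
```

```text
21.1 [0.5252 0.1716 0.3721] [-3.1415e+00 -1.0000e-04  2.7923e+00] F [-0.07 -0.57  0.58] M [ 0.011 -0.174  0.017] w 0.0473
```

Emit:
{"method": "arm_command", "body": {
  "plan": [0, 0, 0, 0, 0.75, 0, 0, 0, 0, 0.75, 0, 0, 0, 0, 0.75, 0, 0, 0, 0, 0.75, 0, 0, 0, 0, 0.75, 0, 0, 0, 0, 0.75, 0, 0, 0, 0, 0.75, 0, 0, 0, 0, 0.75, 0, 0, 0, 0, 0.75, 0, 0, 0, 0, 0.75, 0, 0, 0, 0, 0.75, 0, 0, 0, 0, 0.75]
}}

```text
time_s: 22.35
ee_pos: [0.5252, 0.1715, 0.3722]
eef_rot: [3.142, -0.0, -1.922]
force: [0.6, -0.0, 0.2]
grip_width: 0.0471
```

```bash
python3 sn.py wrist:s4; python3 - <<'E'
from h import *
T=np.zeros((600,800,3),np.uint8)
for i in range(4):
    im=cv2.imread(f"pics/s{i+1}.png"); c=im[90:290,150:410]
    c=cv2.resize(c,(400,300),interpolation=cv2.INTER_CUBIC); T[(i//2)*300:(i//2)*300+300,(i%2)*400:(i%2)*400+400]=c
cv2.imwrite("pics/s_all.png",T)
E
```

```text
22.35 [0.5252 0.1715 0.3722] [ 3.1416e+00 -1.0000e-04 -1.9219e+00] F [ 0.55 -0.05  0.18] M [ 0.071 -0.102  0.016] w 0.0471
```

View pics/s_all.png

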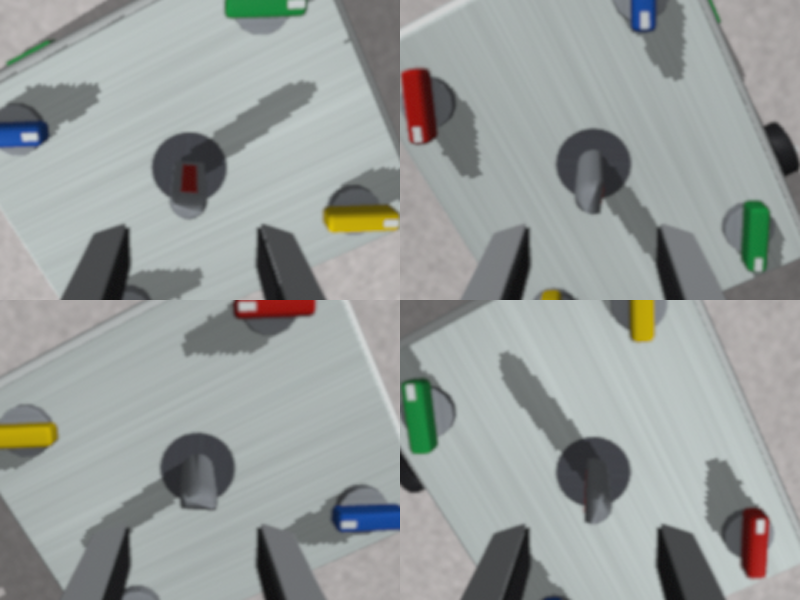

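```bash
python3 - <<'E'
from h import *
import pickle
from scipy.optimize import least_squares
C=[]
for i in range(1,5):
    p=pickle.load(open(f"s{i}.pkl","rb"));im=cv2.imread(f"pics/s{i}.png");g=cv2.cvtColor(im,cv2.COLOR_BGR2GRAY)
    q=proj(p,[.5265,.1725,.06])
    # radial edge search for dark disc
    pts=[]
    for a in np.arange(0,360,3):
        d=np.array([np.sin(np.radians(a)),np.cos(np.radians(a))])
        rr=np.arange(16,34,.25); S=np.array([q+r*d for r in rr],np.float32)
        v=cv2.remap(g,S[:,1].reshape(1,-1),S[:,0].reshape(1,-1),cv2.INTER_LINEAR)[0].astype(float)
        dv=np.convolve(v,[1,1,1,1,0,-1,-1,-1,-1],"same")[5:-5]
        k=dv.argmax()
        if dv[k]>80: pts.append(atz(p,S[k+5],.06)[:2])
    pts=np.array(pts)
    r=least_squares(lambda v:np.hypot(pts[:,0]-v[0],pts[:,1]-v[1])-v[2],[.5265,.1725,.021],loss="cauchy",f_scale=3e-4)
    C.append(r.x[:2]);print(i,q.round(1),len(pts),r.x.round(5))
print(np.mean(C,0)); 
ax=np.mean(C,0)
for i in (1,4):
    p=pickle.load(open(f"s{i}.pkl","rb"));im=cv2.imread(f"pics/s{i}.png").astype(int)
    q=proj(p,[*ax,.09]).astype(int)
    m=(im[...,2]-np.maximum(im[...,1],im[...,0])>35); m2=np.zeros_like(m);m2[q[0]-40:q[0]+40,q[1]-20:q[1]+20]=1;m&=m2
    rc=np.argwhere(m);print(i,"stripe px",len(rc),rc.mean(0) if len(rc) else 0,rc.min(0),rc.max(0))
    b=C[i-1]
    for ph in range(-40,20,5):
        f=b+.004*np.array([np.cos(np.radians(ph)),np.sin(np.radians(ph))])
        # column of flat center line at the row of stripe centroid
        Z=np.linspace(.06,.127,60);L=np.array([proj(p,[*f,z]) for z in Z]);k=abs(L[:,0]-rc.mean(0)[0]).argmin();print(ph,L[k].round(1),Z[k].round(3),end=" | ")
    print()
E
```

```text
1 [201.4 274.1] 115 [0.52662 0.1739  0.02166]
2 [200.6 275.7] 118 [0.52664 0.17371 0.02166]
3 [202.2 276.6] 118 [0.52678 0.17377 0.02164]
4 [203.1 274.9] 112 [0.52679 0.17392 0.02165]
[0.52670571 0.17382287]
1 stripe px 150 [208.99333333 272.51333333] [200 268] [217 277]
-40 [209.1 274. ] 0.095 | -35 [209.  273.6] 0.095 | -30 [208.9 273.2] 0.095 | -25 [208.8 272.8] 0.095 | -20 [208.8 272.3] 0.095 | -15 [208.8 271.9] 0.095 | -10 [208.9 271.4] 0.095 | -5 [209. 271.] 0.095 | 0 [209.1 270.6] 0.095 | 5 [208.8 270.2] 0.094 | 10 [209.  269.8] 0.094 | 15 [208.9 269.5] 0.093 | Traceback (most recent call last):
  File "<stdin>", line 26, in <module>
    return umr_minimum(a, axis, None, out, keepdims, initial, where)
ValueError: zero-size array to reduction operation minimum which has no identity
```

The shaft axis is (0.5267, 0.1738), agreeing to 0.2 mm across four yaws. The flat faces about −22°. Next I'll view the discs.

Emit:
{"method": "arm_command", "body": {
  "plan": [0, 0, 0, 0.12, -0.5, 0, -0.075, -0.83, 0.12, -1, 0, -0.075, -0.83, 0.12, -1, 0, -0.075, -0.83, 0.12, -1, 0, -0.075, -0.83, 0.12, -1, 0, -0.075, -0.83, 0.12, -1, 0, -0.075, -0.83, 0.12, -1, 0, -0.075, -0.83, 0.12, -1, 0, -0.075, -0.83, 0.12, -1, 0, -0.075, -0.83, 0.12, -1, 0, -0.075, -0.83, 0.12, -1, 0, -0.075, -0.83, 0.12, -1, 0, -0.075, -0.83, 0.12, -1, 0, -0.075, -0.83, 0.12, -1, 0, -0.075, -0.83, 0.12, -1, 0, -0.075, -0.83, 0.12, -1]
}}

```text
time_s: 24.0
ee_pos: [0.4952, -0.1605, 0.4202]
eef_rot: [-3.142, -0.0, 2.271]
force: [-0.6, -0.1, 0.6]
grip_width: 0.0466
```

```bash
python3 sn.py wrist:d1 top:top11
```

```text
24.0 [ 0.4952 -0.1605  0.4202] [-3.1416 -0.      2.2708] F [-0.63 -0.07  0.56] M [-0.013 -0.146  0.009] w 0.0466
```

View pics/d1.png

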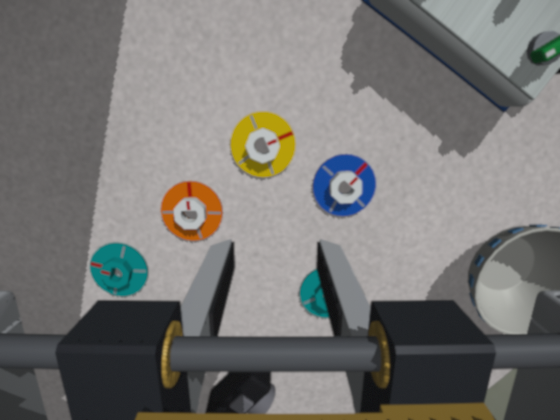

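View pics/top11.png

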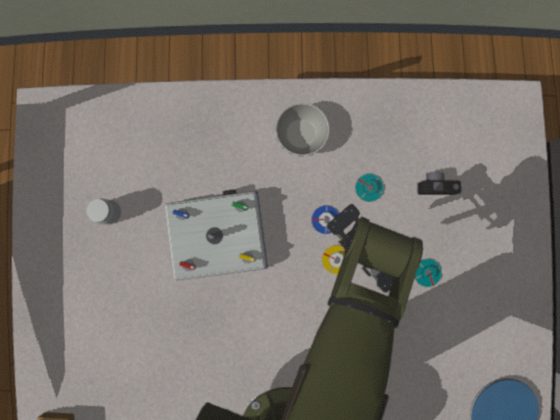

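```bash
cat > disc.py <<'E'
from h import *
DH={"yellow":(20,33),"orange":(7,15),"blue":(108,128)}
def discs(p,im,z0=0.0):
    h=cv2.cvtColor(im,cv2.COLOR_BGR2HSV);out={}
    for c,(a,b) in DH.items():
        m=((h[...,0]>=a)&(h[...,0]<=b)&(h[...,1]>120)&(h[...,2]>60)).astype(np.uint8)
        m=cv2.morphologyEx(m,cv2.MORPH_CLOSE,np.ones((5,5)))
        n,l,s,ce=cv2.connectedComponentsWithStats(m)
        if n<2: continue
        i=1+s[1:,4].argmax()
        if s[i,4]<300: continue
        cn=max(cv2.findContours((l==i).astype(np.uint8),cv2.RETR_EXTERNAL,cv2.CHAIN_APPROX_NONE)[0],key=len)
        W=np.array([atz(p,(q[0][1],q[0][0]),z0+.003)[:2] for q in cv2.convexHull(cn)],np.float32)
        from scipy.optimize import least_squares
        r=least_squares(lambda v:np.hypot(W[:,0]-v[0],W[:,1]-v[1])-v[2],[*W.mean(0),.038],loss="soft_l1",f_scale=5e-4).x
        # red stripe
        rm=((h[...,0]<=5)|(h[...,0]>=172))&(h[...,1]>130)&(h[...,2]>50)
        X=[];
        for q in np.argwhere(rm):
            w=atz(p,q,z0+.004)[:2]; d=np.hypot(*(w-r[:2]))
            if .024<d<.039: X.append(w-r[:2])
        X=np.array(X); ang=np.degrees(np.arctan2(*X.mean(0)[::-1])) if len(X) else None
        out[c]=(r.round(4),None if ang is None else round(float(ang),1),len(X))
    return out
E
python3 - <<'E'
from disc import *; from knob import *
import pickle
for f in("d1","top11","top0"):
    p=pickle.load(open(f+".pkl","rb")) if f!="top0" else P("top");print(f,discs(p,cv2.imread(f"pics/{f}.png")))
p=P("top")
K={"red":(.4525,.2395),"yellow":(.470,.091),"green":(.598,.1065),"blue":(.581,.255)}
for c,n in K.items(): print(c,bar(p,cv2.imread("pics/top11.png"),c,n)[:2])
E
```

```text
d1 {'yellow': (array([ 1.5007, -1.276 ,  1.163 ]), None, 0), 'orange': (array([ 0.4432, -0.2585,  0.0378]), 131.5, 20), 'blue': (array([ 0.5647, -0.1142,  0.0372]), 88.6, 21)}
top11 {'yellow': (array([ 0.4598, -0.1402,  0.0363]), None, 0), 'orange': (array([ 0.3156, -0.1068,  0.9542]), None, 0)}
top0 {'yellow': (array([ 0.4598, -0.1413,  0.037 ]), None, 0), 'orange': (array([ 0.3365, -0.0354,  0.894 ]), None, 0), 'blue': (array([ 0.5655, -0.1158,  0.0359]), 87.9, 4)}
red (array([0.45538573, 0.2417542 ]), np.float64(73.54052135955405))
yellow (array([0.47240958, 0.09153895]), np.float64(71.07060016332927))
green (array([0.60092542, 0.10842263]), np.float64(66.96091526038452))
blue (array([0.58406251, 0.25758938]), np.float64(73.76216729809946))
```

```bash
python3 - <<'E'
s=open("disc.py").read()
s=s.replace("def discs(p,im,z0=0.0):","NEAR={'yellow':(.46,-.14),'orange':(.4432,-.2585),'blue':(.5647,-.1142)}\ndef discs(p,im,z0=0.0,near=NEAR,R=.06):")
s=s.replace("        i=1+s[1:,4].argmax()\n","        if c not in near: continue\n        L=[i for i in range(1,n) if s[i,4]>250 and np.hypot(*(atz(p,ce[i][::-1],z0)[:2]-near[c]))<R]\n        if not L: continue\n        i=max(L,key=lambda i:s[i,4])\n")
s=s.replace("rm=((h[...,0]<=5)|(h[...,0]>=172))&(h[...,1]>130)","rm=((h[...,0]<=(4 if c=='orange' else 6))|(h[...,0]>=172))&(h[...,1]>130)")
open("disc.py","w").write(s)
E
python3 - <<'E'
from disc import *
import pickle
p=pickle.load(open("d1.pkl","rb"));im=cv2.imread("pics/d1.png");print(discs(p,im))
c=im[90:260,140:400];cv2.imwrite("pics/d1c.png",cv2.resize(c,None,fx=3,fy=3,interpolation=cv2.INTER_CUBIC))
E
```

```text
{'yellow': (array([ 0.4589, -0.1397,  0.0376]), 62.9, 12), 'orange': (array([ 0.4432, -0.2585,  0.0378]), 131.5, 13), 'blue': (array([ 0.5647, -0.1142,  0.0372]), 88.6, 21)}
```

View pics/d1c.png

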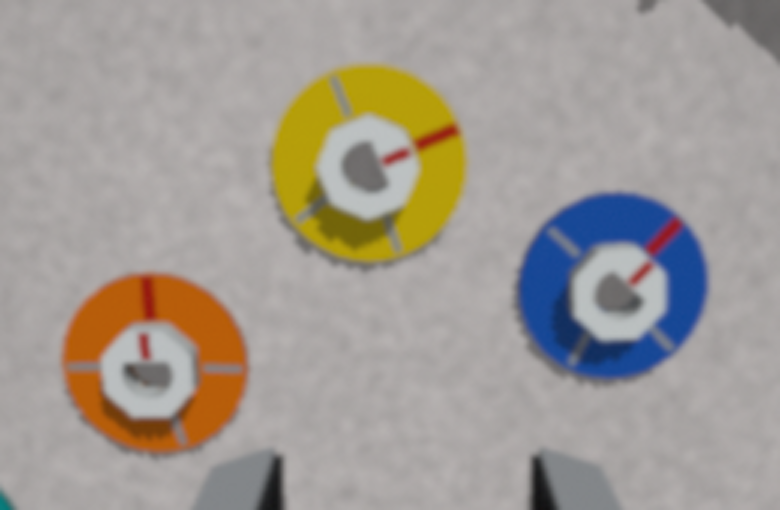

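The view shows yellow at (262,145), orange at (190,212) and blue at (345,187), with clear stripes. Yellow goes first.

Emit:
{"method": "arm_command", "body": {
  "plan": [0, -0.091, 0.052, -0.1, -0.56, 0, -0.091, 0.052, -0.2, -0.56, 0, -0.091, 0.052, -0.2, -0.56, 0, -0.091, 0.052, -0.3, -0.56, 0, -0.091, 0.052, -0.3, -0.56, 0, -0.091, 0.052, -0.4, -0.56, 0, -0.091, 0.052, -0.4, -0.56, 0, -0.091, 0.052, -0.4, -0.56, 0, -0.091, 0.052, -0.45, -0.56, 0, -0.091, 0.052, -0.535, -0.56, 0, -0.091, 0.052, -0.535, -0.56, 0, -0.091, 0.052, -0.535, -0.56]
}}

```text
time_s: 25.3
ee_pos: [0.4588, -0.1397, 0.2059]
eef_rot: [-3.141, 0.0, 1.097]
force: [0.2, 0.0, 0.6]
grip_width: 0.0473
```

```bash
python3 sn.py wrist:d2
```

```text
25.3 [ 0.4588 -0.1397  0.2059] [-3.1408e+00  1.0000e-04  1.0970e+00] F [0.15 0.05 0.56] M [-0.06  -0.017  0.006] w 0.0473
```

View pics/d2.png

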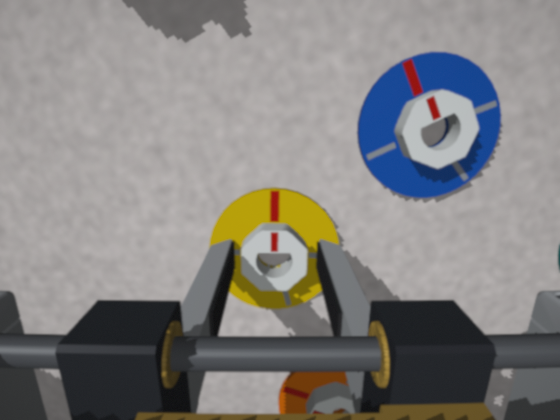

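The yellow hub is centred between the fingers at (275,258), with its stripe straight along tool x. I'll grip it, open, turn 90° and grip again to centre it.

Emit:
{"method": "arm_command", "body": {
  "plan": [1, 0, 0, 0, 0, 1, 0, 0, 0, 0, 1, 0, 0, 0, 0, 0, 0, 0, 0, 0, 0, 0, 0, 0, 0, 0, 0, 0, 0, 0.75, 0, 0, 0, 0, 0.75, 0, 0, 0, 0, 0.75, 0, 0, 0, 0, 0.75, 0, 0, 0, 0, 0.75, 0, 0, 0, 0, 0.75, 0, 0, 0, 0, 0.75, 0, 0, 0, 0, 0.75, 0, 0, 0, 0, 0.75, 0, 0, 0, 0, 0.75, 0, 0, 0, 0, 0.75, 0, 0, 0, 0, 0.75],
  "newtons": 15
}}

```text
time_s: 27.05
ee_pos: [0.4587, -0.1397, 0.2062]
eef_rot: [-3.142, -0.0, 2.667]
force: [-0.5, 0.8, 0.5]
grip_width: 0.047
```

Emit:
{"method": "arm_command", "body": {
  "plan": [1, 0, 0, 0, 0, 1, 0, 0, 0, 0, 1, 0, 0, 0, 0, 1, 0, 0, 0, 0],
  "newtons": 40
}}

```text
time_s: 27.45
ee_pos: [0.4588, -0.1397, 0.2063]
eef_rot: [3.142, 0.0, 2.666]
force: [-0.2, 0.1, 0.9]
grip_width: 0.0354
```

```bash
python3 sn.py wrist:d3
```

```text
27.45 [ 0.4588 -0.1397  0.2063] [3.1416e+00 1.0000e-04 2.6657e+00] F [-0.19  0.09  0.88] M [-0.014 -0.139 -0.002] w 0.0354
```

View pics/d3.png

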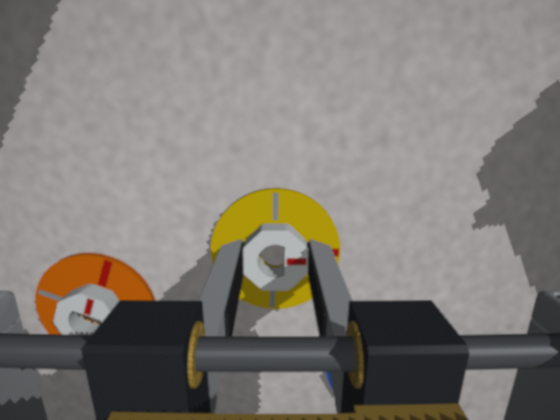

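Emit:
{"method": "arm_command", "body": {
  "plan": [1, 0, 0, 0.1, 0, 1, 0, 0, 0.2, 0, 1, 0, 0, 0.4, -0.1, 1, 0, 0, 0.4, -0.2, 1, 0, 0, 0.4, -0.3, 1, 0.17, 0.784, 0.4, -0.708, 1, 0.17, 0.784, 0.4, -0.708, 1, 0.17, 0.784, 0.4, -0.708, 1, 0.17, 0.784, 0.4, -0.708, 1, 0.17, 0.784, 0.4, -0.708, 1, 0.17, 0.784, 0.4, -0.708, 1, 0.17, 0.784, 0.4, -0.708, 1, 0.17, 0.784, 0.4, -0.708, 1, 0.17, 0.784, 0.4, -0.708, 1, 0.17, 0.784, 0.4, -0.708, 1, 0.17, 0.784, 0.4, -0.708]
}}

```text
time_s: 29.1
ee_pos: [0.5267, 0.1728, 0.3663]
eef_rot: [-3.142, 0.0, 1.185]
force: [0.0, -0.6, -0.5]
grip_width: 0.0351
```

```bash
python3 sn.py wrist:d4 side:d4s
```

```text
29.1 [0.5267 0.1728 0.3663] [-3.1415e+00  2.0000e-04  1.1847e+00] F [ 0.04 -0.61 -0.51] M [-0.051 -0.063 -0.056] w 0.0351
```

View pics/d4.png

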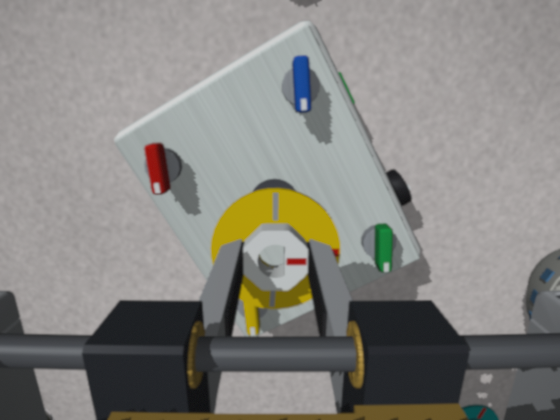

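View pics/d4s.png

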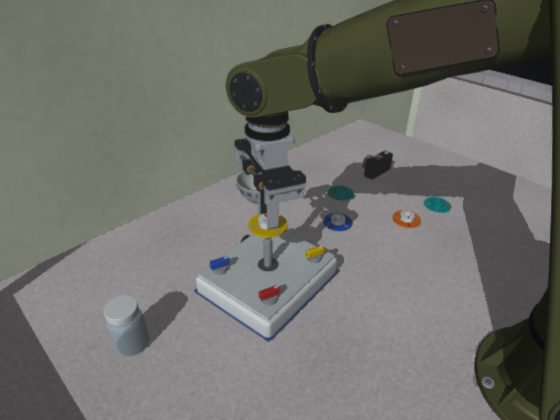

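Emit:
{"method": "arm_command", "body": {
  "plan": [1, 0, 0.0015, -0.02, 0, 1, 0, 0.0015, -0.05, 0, 1, 0, 0.0015, -0.07, 0, 1, 0, 0.0015, -0.08, 0, 1, 0, 0.0015, -0.09, 0, 1, 0, 0.0015, -0.1, 0, 1, 0, 0.0015, -0.11, 0, 1, 0, 0.0015, -0.11, 0]
}}

```text
time_s: 30.0
ee_pos: [0.5267, 0.1745, 0.3217]
eef_rot: [-3.141, 0.0, 1.184]
force: [-0.4, -0.6, -0.7]
grip_width: 0.0356
```

```bash
python3 sn.py wrist:d5
```

```text
30.0 [0.5267 0.1745 0.3217] [-3.1411e+00  4.0000e-04  1.1836e+00] F [-0.39 -0.57 -0.68] M [-0.022 -0.069 -0.025] w 0.0356
```

View pics/d5.png

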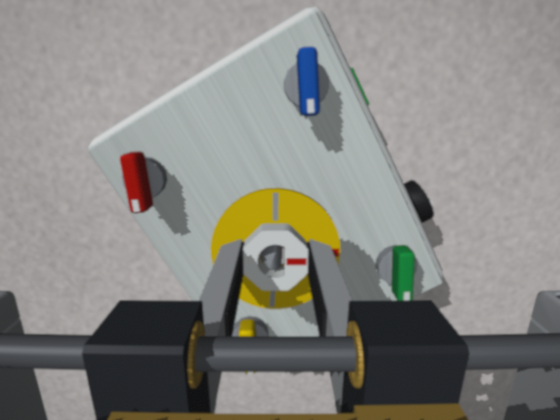

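Emit:
{"method": "arm_command", "body": {
  "plan": [1, 0, -0.0015, -0.01, 0, 1, 0, -0.0015, -0.03, 0, 1, 0, -0.0015, -0.05, 0, 1, 0, -0.0015, -0.07, 0, 1, 0, -0.0015, -0.09, 0, 1, 0, -0.0015, -0.11, 0, 1, 0, -0.0015, -0.125, 0, 1, 0, -0.0015, -0.135, 0, 1, 0, -0.0015, -0.135, 0]
}}

```text
time_s: 30.95
ee_pos: [0.5267, 0.1739, 0.2677]
eef_rot: [-3.141, 0.0, 1.184]
force: [0.4, 0.7, -0.2]
grip_width: 0.0351
```

```bash
python3 sn.py wrist:d6
```

```text
30.95 [0.5267 0.1739 0.2677] [-3.1410e+00  5.0000e-04  1.1836e+00] F [ 0.37  0.74 -0.15] M [-0.004 -0.046 -0.033] w 0.0351
```

View pics/d6.png

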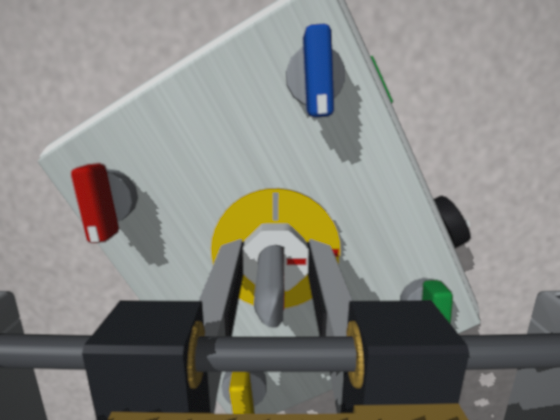

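Emit:
{"method": "arm_command", "body": {
  "plan": [1, 0, 0, -0.004, 0, 0, 0, 0, -0.004, 0, 0, 0, 0, -0.004, 0, 0, 0, 0, -0.004, 0, 0, 0, 0, 0.1, 0, 0, 0, 0, 0.2, 0, 0, 0, 0, 0.38, 0, 0, 0, 0, 0.38, 0, 0, 0.095, -0.72, 0.38, -0.2, 0, 0.095, -0.72, 0.38, -0.2, 0, 0.095, -0.72, 0.38, -0.2, 0, 0.095, -0.72, 0.38, -0.2, 0, 0.095, -0.72, 0.38, -0.2, 0, 0.095, -0.72, 0.38, -0.2, 0, 0.095, -0.72, 0.38, -0.2, 0, 0.095, -0.72, 0.38, -0.2, 0, 0.095, -0.72, 0.38, -0.2]
}}

```text
time_s: 32.7
ee_pos: [0.5647, -0.1131, 0.4203]
eef_rot: [-3.141, -0.0, 0.766]
force: [0.4, 1.1, -0.2]
grip_width: 0.0469
```

```bash
python3 sn.py wrist:e1 top:e1t side:e1s; python3 - <<'E'
from disc import *
import pickle
p=pickle.load(open("e1.pkl","rb"));im=cv2.imread("pics/e1.png");print(discs(p,im))
c=cv2.imread("pics/e1s.png")[190:350,180:360];cv2.imwrite("pics/e1sc.png",cv2.resize(c,None,fx=3.5,fy=3.5,interpolation=cv2.INTER_CUBIC))
E
```

```text
32.7 [ 0.5647 -0.1131  0.4203] [-3.1414e+00 -1.0000e-04  7.6560e-01] F [ 0.43  1.07 -0.2 ] M [-0.036  0.05  -0.021] w 0.0469
{'orange': (array([ 0.4431, -0.2585,  0.038 ]), 131.1, 1), 'blue': (array([ 0.5647, -0.1141,  0.0372]), 88.6, 25)}
```

View pics/e1.png

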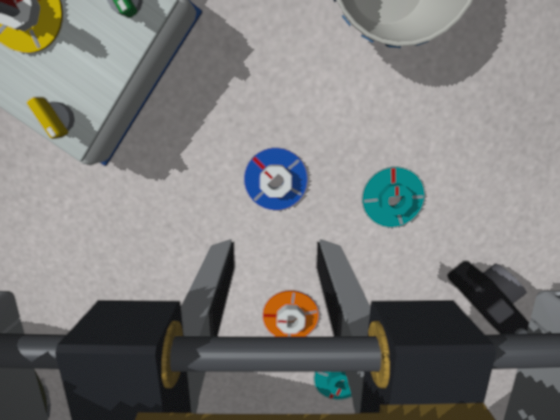

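View pics/e1sc.png

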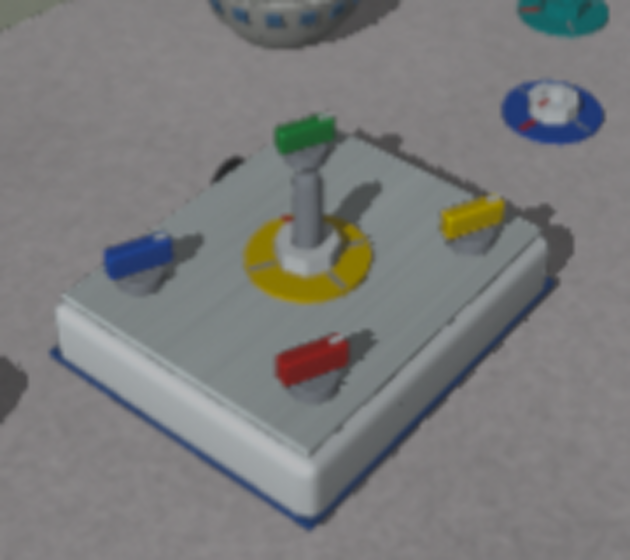

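Yellow lies flat on the deck. Blue at (275,180) hasn't moved, so it's next.

Emit:
{"method": "arm_command", "body": {
  "plan": [0, 0, -0.001, -0.1, 0, 0, 0, -0.001, -0.2, 0, 0, 0, -0.001, -0.3, 0, 0, 0, -0.001, -0.4, 0, 0, 0, -0.001, -0.5, 0, 0, 0, -0.001, -0.536, 0, 0, 0, -0.001, -0.536, 0, 1, 0, -0.001, -0.536, 0, 1, 0, -0.001, -0.536, 0, 1, 0, -0.001, -0.536, 0, 0, 0, -0.001, -0.536, 0, 0, 0, -0.001, -0.536, 0],
  "newtons": 15
}}

```text
time_s: 34.05
ee_pos: [0.5647, -0.1145, 0.206]
eef_rot: [3.141, 0.0, 0.765]
force: [-0.7, -0.5, -0.6]
grip_width: 0.0462
```

```bash
python3 sn.py wrist:e2
```

```text
34.05 [ 0.5647 -0.1145  0.206 ] [3.1415 0.     0.7648] F [-0.67 -0.53 -0.57] M [-0.049  0.018  0.001] w 0.0462
```

View pics/e2.png

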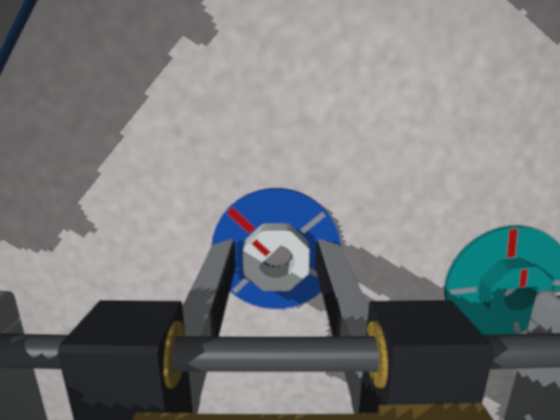

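Emit:
{"method": "arm_command", "body": {
  "plan": [0, 0, 0, 0, 0.75, 0, 0, 0, 0, 0.75, 0, 0, 0, 0, 0.75, 0, 0, 0, 0, 0.75, 0, 0, 0, 0, 0.75, 0, 0, 0, 0, 0.75, 0, 0, 0, 0, 0.75, 0, 0, 0, 0, 0.75, 0, 0, 0, 0, 0.75, 0, 0, 0, 0, 0.75, 0, 0, 0, 0, 0.75, 0, 0, 0, 0, 0.75, 1, 0, 0, 0, 0.75, 1, 0, 0, 0, 0.75, 1, 0, 0, 0, 0.75, 1, 0, 0, 0, 0.75],
  "newtons": 40
}}

```text
time_s: 35.7
ee_pos: [0.5647, -0.1145, 0.2058]
eef_rot: [-3.142, -0.0, 2.335]
force: [0.2, -0.2, -0.9]
grip_width: 0.0351
```

```bash
python3 sn.py wrist:e3
```

```text
35.7 [ 0.5647 -0.1145  0.2058] [-3.1416 -0.      2.3348] F [ 0.25 -0.23 -0.94] M [-0.038 -0.086  0.076] w 0.0351
```

View pics/e3.png

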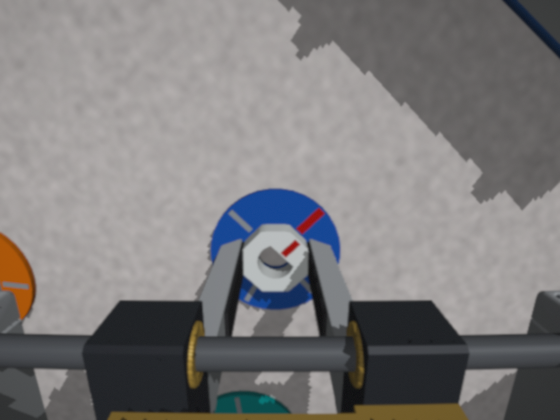

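Emit:
{"method": "arm_command", "body": {
  "plan": [1, 0, 0, 0.1, 0, 1, 0, 0, 0.2, 0, 1, 0, 0, 0.4, -0.1, 1, 0, 0, 0.4, -0.2, 1, 0, 0, 0.4, -0.3, 1, -0.095, 0.7205, 0.4, -0.923, 1, -0.095, 0.7205, 0.4, -0.923, 1, -0.095, 0.7205, 0.4, -0.923, 1, -0.095, 0.7205, 0.4, -0.923, 1, -0.095, 0.7205, 0.4, -0.923, 1, -0.095, 0.7205, 0.4, -0.923, 1, -0.095, 0.7205, 0.4, -0.923, 1, -0.095, 0.7205, 0.4, -0.923, 1, -0.095, 0.7205, 0.4, -0.923, 1, -0.095, 0.7205, 0.4, -0.923, 1, -0.095, 0.7205, 0.4, -0.923, 1, -0.095, 0.7205, 0.4, -0.923, 1, -0.095, 0.7205, 0.4, -0.923, 1, -0.095, 0.7205, 0.4, -0.923]
}}

```text
time_s: 37.65
ee_pos: [0.5267, 0.1737, 0.3658]
eef_rot: [-3.142, 0.0, 0.404]
force: [-0.9, -0.1, -0.0]
grip_width: 0.0352
```

```bash
python3 sn.py wrist:e4
```

```text
37.65 [0.5267 0.1737 0.3658] [-3.1416  0.      0.4037] F [-0.91 -0.1  -0.03] M [0.003 0.022 0.005] w 0.0352
```

View pics/e4.png

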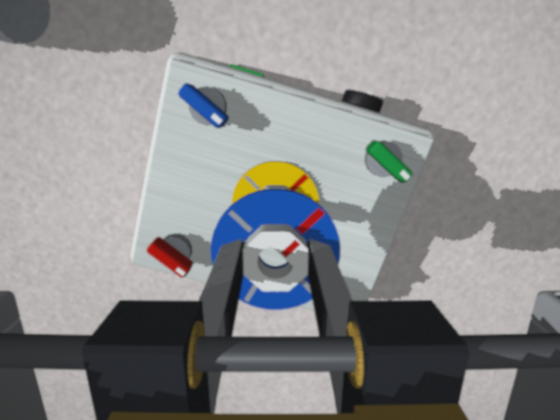

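Emit:
{"method": "arm_command", "body": {
  "plan": [1, 0, 0, -0.03, 0, 1, 0, 0, -0.06, 0, 1, 0, 0, -0.075, 0, 1, 0, 0, -0.085, 0, 1, 0, 0, -0.095, 0, 1, 0, 0, -0.105, 0, 1, 0, 0, -0.11, 0]
}}

```text
time_s: 38.4
ee_pos: [0.5267, 0.1737, 0.3216]
eef_rot: [-3.142, 0.0, 0.402]
force: [0.0, -0.7, -0.4]
grip_width: 0.0357
```

Emit:
{"method": "arm_command", "body": {
  "plan": [1, 0, 0, -0.02, 0, 1, 0, 0, -0.04, 0, 1, 0, 0, -0.06, 0, 1, 0, 0, -0.08, 0, 1, 0, 0, -0.095, 0, 1, 0, 0, -0.095, 0]
}}

```text
time_s: 39.0
ee_pos: [0.5266, 0.1737, 0.2828]
eef_rot: [-3.141, 0.002, 0.402]
force: [0.1, 0.1, -0.6]
grip_width: 0.0352
```

```bash
python3 sn.py wrist:e5
```

```text
39.0 [0.5266 0.1737 0.2828] [-3.1414e+00  1.5000e-03  4.0230e-01] F [ 0.12  0.06 -0.61] M [ 0.011 -0.009 -0.008] w 0.0352
```

View pics/e5.png

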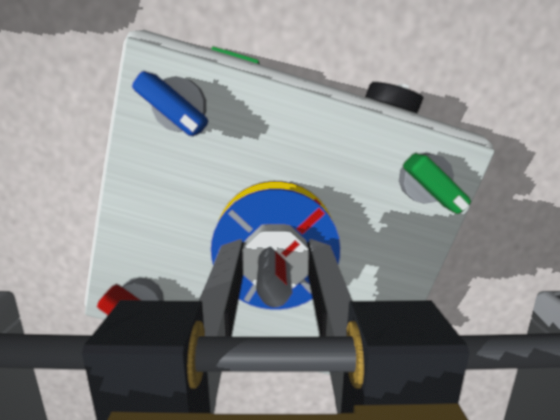

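Emit:
{"method": "arm_command", "body": {
  "plan": [1, 0, 0, -0.003, 0, 0, 0, 0, -0.003, 0, 0, 0, 0, -0.003, 0, 0, 0, 0, -0.003, 0, 0, 0, 0, 0.1, 0, 0, 0, 0, 0.2, 0, 0, 0, 0, 0.34, 0, 0, 0, 0, 0.34, 0, 0, -0.209, -1, 0.34, 0.525, 0, -0.209, -1, 0.34, 0.525, 0, -0.209, -1, 0.34, 0.525, 0, -0.209, -1, 0.34, 0.525, 0, -0.209, -1, 0.34, 0.525, 0, -0.209, -1, 0.34, 0.525, 0, -0.209, -1, 0.34, 0.525, 0, -0.209, -1, 0.34, 0.525, 0, -0.209, -1, 0.34, 0.525, 0, -0.209, -1, 0.34, 0.525]
}}

```text
time_s: 40.85
ee_pos: [0.4418, -0.2302, 0.4193]
eef_rot: [-3.141, 0.0, 1.499]
force: [0.2, -0.4, 0.2]
grip_width: 0.0467
```

```bash
python3 sn.py wrist:f1 side:f1s top:f1t; python3 - <<'E'
from disc import *
import pickle
p=pickle.load(open("f1.pkl","rb"));im=cv2.imread("pics/f1.png");print(discs(p,im))
c=cv2.imread("pics/f1s.png")[190:350,180:360];cv2.imwrite("pics/f1sc.png",cv2.resize(c,None,fx=3.5,fy=3.5,interpolation=cv2.INTER_CUBIC))
E
```

```text
40.85 [ 0.4418 -0.2302  0.4193] [-3.1411e+00  5.0000e-04  1.4986e+00] F [ 0.2  -0.41  0.19] M [ 0.032 -0.058  0.018] w 0.0467
{'orange': (array([ 0.4433, -0.2588,  0.0377]), 131.2, 14)}
```

View pics/f1.png

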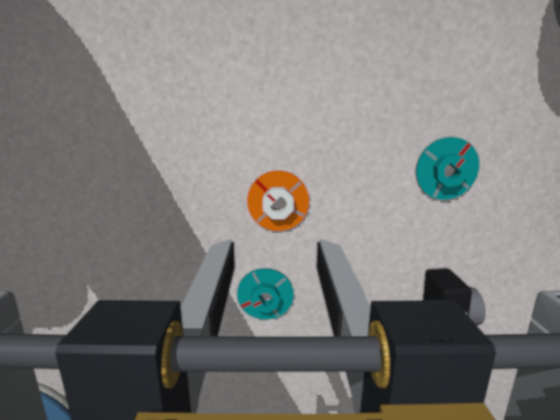

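View pics/f1sc.png

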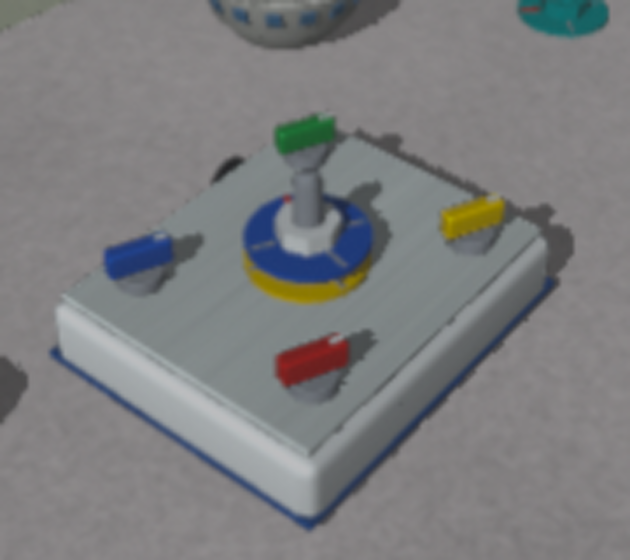

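Emit:
{"method": "arm_command", "body": {
  "plan": [0, 0.001, -0.081, 0, 0, 0, 0.001, -0.081, -0.1, 0, 0, 0.001, -0.081, -0.2, 0, 0, 0.001, -0.081, -0.3, 0, 0, 0.001, -0.081, -0.4, 0, 0, 0.001, -0.081, -0.4, 0]
}}

```text
time_s: 41.6
ee_pos: [0.4432, -0.2567, 0.2557]
eef_rot: [-3.135, -0.004, 1.503]
force: [1.1, -0.2, -0.3]
grip_width: 0.0467
```

```bash
python3 sn.py wrist:f2;python3 - <<'E'
from disc import *
import pickle
p=pickle.load(open("f2.pkl","rb"));im=cv2.imread("pics/f2.png");print(discs(p,im))
E
```

```text
41.6 [ 0.4432 -0.2567  0.2557] [-3.1348 -0.0041  1.5035] F [ 1.11 -0.24 -0.28] M [-0.05  -0.092  0.063] w 0.0467
{'orange': (array([ 0.4181, -0.2384,  0.0379]), 131.2, 78)}
```

View pics/f2.png

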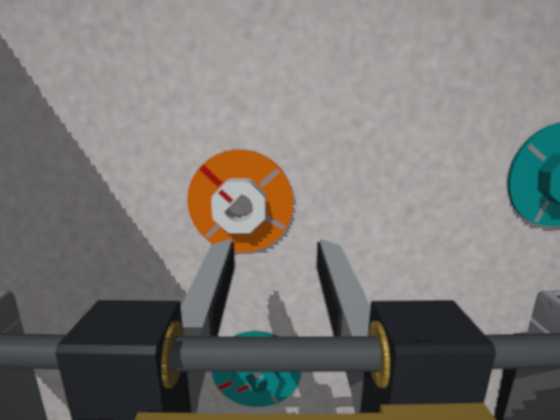

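The orange disc was knocked aside and now reads (0.418, −0.238), still at 131°. I'll re-aim.

Emit:
{"method": "arm_command", "body": {
  "plan": [0, -0.063, 0.051, 0, 0, 0, -0.063, 0.051, 0, 0, 0, -0.063, 0.051, 0, 0]
}}

```text
time_s: 41.95
ee_pos: [0.419, -0.238, 0.2623]
eef_rot: [3.138, 0.002, 1.503]
force: [-0.1, -0.8, 0.6]
grip_width: 0.0469
```

```bash
python3 sn.py wrist:f3;python3 - <<'E'
from disc import *
import pickle
p=pickle.load(open("f3.pkl","rb"));im=cv2.imread("pics/f3.png");print(discs(p,im))
E
```

```text
41.95 [ 0.419  -0.238   0.2623] [3.1383e+00 1.9000e-03 1.5027e+00] F [-0.05 -0.77  0.62] M [-0.069 -0.11  -0.025] w 0.0469
{'orange': (array([ 0.4181, -0.2385,  0.038 ]), 131.1, 68)}
```

View pics/f3.png

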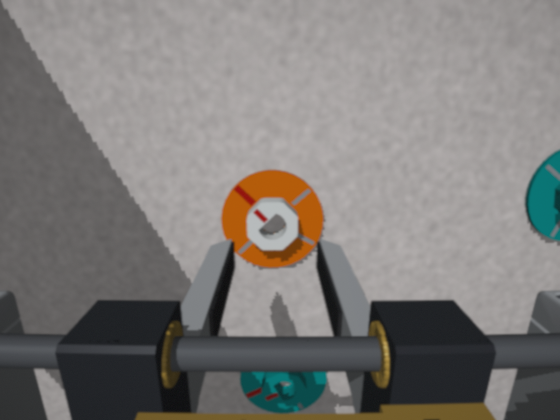

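Emit:
{"method": "arm_command", "body": {
  "plan": [0, 0, 0, -0.05, 0, 0, 0, 0, -0.1, 0, 0, 0, 0, -0.131, 0, 0, 0, 0, -0.131, 0, 0, 0, 0, -0.131, 0],
  "newtons": 15
}}

```text
time_s: 42.5
ee_pos: [0.4188, -0.2385, 0.2081]
eef_rot: [3.141, 0.0, 1.502]
force: [0.5, 0.0, 0.5]
grip_width: 0.0472
```

```bash
python3 sn.py wrist:f4
```

```text
42.5 [ 0.4188 -0.2385  0.2081] [3.1410e+00 3.0000e-04 1.5019e+00] F [0.47 0.01 0.52] M [-0.072 -0.047  0.005] w 0.0472
```

View pics/f4.png

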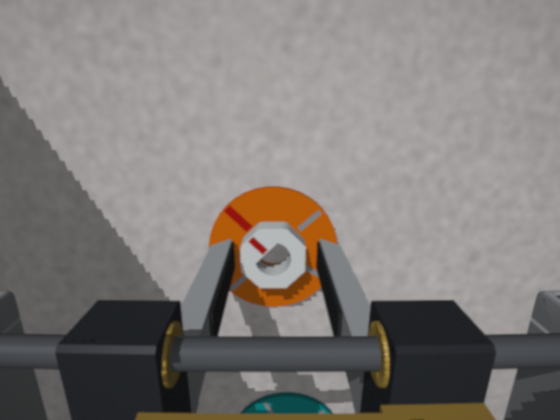

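Emit:
{"method": "arm_command", "body": {
  "plan": [1, 0, 0, -0.005, 0, 1, 0, 0, -0.005, 0, 1, 0, 0, -0.005, 0, 0, 0, 0, -0.005, 0, 0, 0, 0, -0.005, 0, 0, 0, 0, -0.005, 0.75, 0, 0, 0, -0.005, 0.75, 0, 0, 0, -0.005, 0.75, 0, 0, 0, -0.005, 0.75, 0, 0, 0, -0.005, 0.75, 0, 0, 0, -0.005, 0.75, 0, 0, 0, -0.005, 0.75, 0, 0, 0, -0.005, 0.75, 0, 0, 0, -0.005, 0.75, 0, 0, 0, -0.005, 0.75, 0, 0, 0, -0.005, 0.75, 0, 0, 0, -0.005, 0.75]
}}

```text
time_s: 44.25
ee_pos: [0.4183, -0.2383, 0.2054]
eef_rot: [3.142, -0.0, 3.074]
force: [-0.2, -0.5, 0.2]
grip_width: 0.0469
```

Emit:
{"method": "arm_command", "body": {
  "plan": [1, 0, 0, 0, 0, 1, 0, 0, 0, 0, 1, 0, 0, 0, 0, 1, 0, 0, 0, 0],
  "newtons": 40
}}

```text
time_s: 44.65
ee_pos: [0.4183, -0.2383, 0.2054]
eef_rot: [3.142, -0.0, 3.072]
force: [0.1, -0.2, -0.6]
grip_width: 0.0354
```

```bash
python3 sn.py wrist:f5
```

```text
44.65 [ 0.4183 -0.2383  0.2054] [ 3.1416 -0.      3.0721] F [ 0.07 -0.23 -0.65] M [ 0.022 -0.161  0.048] w 0.0354
```

View pics/f5.png

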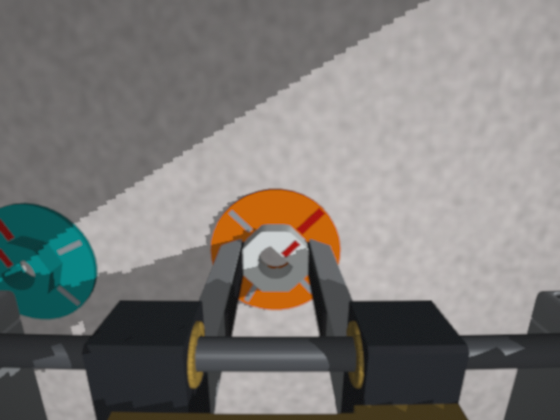

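Emit:
{"method": "arm_command", "body": {
  "plan": [1, 0, 0, 0.1, 0, 1, 0, 0, 0.2, 0, 1, 0, 0, 0.4, -0.05, 1, 0, 0, 0.4, -0.1, 1, 0, 0, 0.4, -0.2, 1, 0.271, 0.6, 0.4, -0.6, 1, 0.271, 0.6, 0.4, -0.6, 1, 0.271, 0.6, 0.4, -0.6, 1, 0.271, 0.6, 0.4, -0.6, 1, 0.271, 0.6, 0.4, -0.6, 1, 0.271, 0.6, 0.4, -0.6, 1, 0.271, 0.6, 0.4, -0.6]
}}

```text
time_s: 45.9
ee_pos: [0.5277, 0.0053, 0.3652]
eef_rot: [3.142, -0.001, 1.814]
force: [-0.2, -0.8, 0.1]
grip_width: 0.0353
```

Emit:
{"method": "arm_command", "body": {
  "plan": [1, 0, 0.43, 0, -0.675, 1, 0, 0.43, 0, -0.675, 1, 0, 0.43, 0, -0.675, 1, 0, 0.43, 0, -0.675, 1, 0, 0.43, 0, -0.675, 1, 0, 0.43, 0, -0.675, 1, 0, 0.43, 0, -0.675, 1, 0, 0.43, 0, -0.675, 1, 0, 0.43, 0, -0.675, 1, 0, 0.43, 0, -0.675, 1, 0, 0.43, 0, -0.675, 1, 0, 0.43, 0, -0.675, 1, 0, 0.43, 0, -0.675]
}}

```text
time_s: 47.2
ee_pos: [0.5267, 0.1737, 0.3654]
eef_rot: [-3.142, 0.0, 0.405]
force: [0.9, 0.2, -1.0]
grip_width: 0.0355
```

```bash
python3 sn.py wrist:f6
```

```text
47.2 [0.5267 0.1737 0.3654] [-3.1415e+00  1.0000e-04  4.0490e-01] F [ 0.91  0.21 -0.97] M [0.034 0.002 0.033] w 0.0355
```

View pics/f6.png

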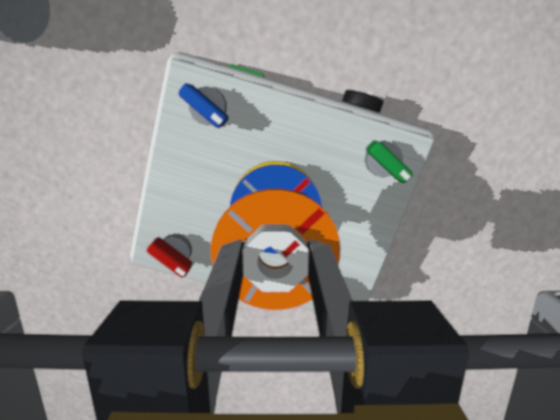

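Emit:
{"method": "arm_command", "body": {
  "plan": [1, 0, 0, -0.03, 0, 1, 0, 0, -0.06, 0, 1, 0, 0, -0.075, 0, 1, 0, 0, -0.085, 0, 1, 0, 0, -0.095, 0, 1, 0, 0, -0.105, 0, 1, 0, 0, -0.11, 0]
}}

```text
time_s: 47.95
ee_pos: [0.5267, 0.1737, 0.3212]
eef_rot: [-3.142, 0.0, 0.402]
force: [-0.1, 0.1, 1.3]
grip_width: 0.0353
```

Emit:
{"method": "arm_command", "body": {
  "plan": [1, 0, 0, -0.015, 0, 1, 0, 0, -0.03, 0, 1, 0, 0, -0.045, 0, 1, 0, 0, -0.055, 0, 1, 0, 0, -0.058, 0]
}}

```text
time_s: 48.45
ee_pos: [0.5267, 0.1737, 0.2976]
eef_rot: [-3.141, 0.001, 0.402]
force: [0.4, 0.1, -0.9]
grip_width: 0.0355
```

```bash
python3 sn.py wrist:f7
```

```text
48.45 [0.5267 0.1737 0.2976] [-3.1414e+00  8.0000e-04  4.0230e-01] F [ 0.45  0.06 -0.88] M [-0.002 -0.004 -0.028] w 0.0355
```

View pics/f7.png

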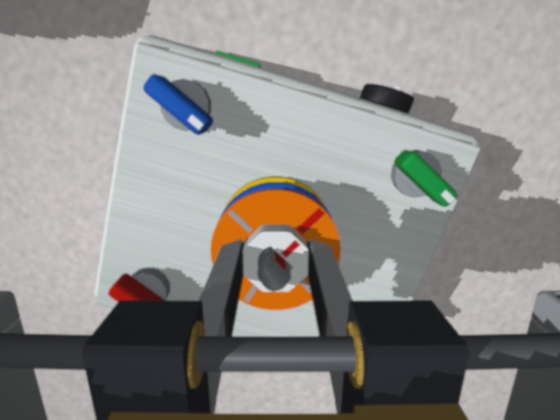

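Emit:
{"method": "arm_command", "body": {
  "plan": [1, 0, 0, -0.003, 0, 0, 0, 0, -0.003, 0, 0, 0, 0, -0.003, 0, 0, 0, 0, -0.003, 0, 0, 0, 0, 0.1, 0, 0, 0, 0, 0.2, 0, 0, 0, 0, 0.32, 0, 0, 0, 0, 0.32, 0, 0, 0, -0.6, 0.32, 0, 0, 0, -0.6, 0.32, 0, 0, 0, -0.6, 0.32, 0, 0, 0, -0.6, 0.32, 0, 0, 0, -0.6, 0.32, 0, 0, 0, -0.6, 0.32, 0, 0, 0, -0.6, 0.32, 0, 0, 0, -0.6, 0.32, 0]
}}

```text
time_s: 50.1
ee_pos: [0.5268, -0.0654, 0.4261]
eef_rot: [-3.141, 0.0, 0.403]
force: [0.1, -0.1, 0.5]
grip_width: 0.0473
```

```bash
python3 sn.py wrist:g1 side:g1s top:g1t; python3 - <<'E'
from knob import *
c=cv2.imread("pics/g1s.png")[190:350,180:360];cv2.imwrite("pics/g1sc.png",cv2.resize(c,None,fx=3.5,fy=3.5,interpolation=cv2.INTER_CUBIC))
p=P("top");im=cv2.imread("pics/g1t.png")
K={"red":(.4525,.2395),"yellow":(.470,.091),"green":(.598,.1065),"blue":(.581,.255)}
for c,n in K.items(): print(c,bar(p,im,c,n)[:2])
# side cam: predicted rim rows
ps=P("side"); 
for i in range(3): print(i,[proj(ps,[.5267,.1738,.06+.016*i+z]).round(1).tolist() for z in(0,.004,.016)])
E
```

```text
50.1 [ 0.5268 -0.0654  0.4261] [-3.1413e+00  1.0000e-04  4.0320e-01] F [ 0.08 -0.1   0.55] M [ 0.044  0.007 -0.024] w 0.0473
red (array([0.45551105, 0.24156533]), np.float64(73.73396708661093))
yellow (array([0.4723372 , 0.09114919]), np.float64(72.69588954681221))
green (array([0.60143513, 0.1092338 ]), np.float64(70.24744532871152))
blue (array([0.58406072, 0.25790237]), np.float64(74.84369685131503))
0 [[263.5, 267.4], [262.1, 267.4], [257.7, 267.4]]
1 [[257.7, 267.4], [256.2, 267.3], [251.8, 267.3]]
2 [[251.8, 267.3], [250.3, 267.3], [245.7, 267.2]]
```

View pics/g1sc.png

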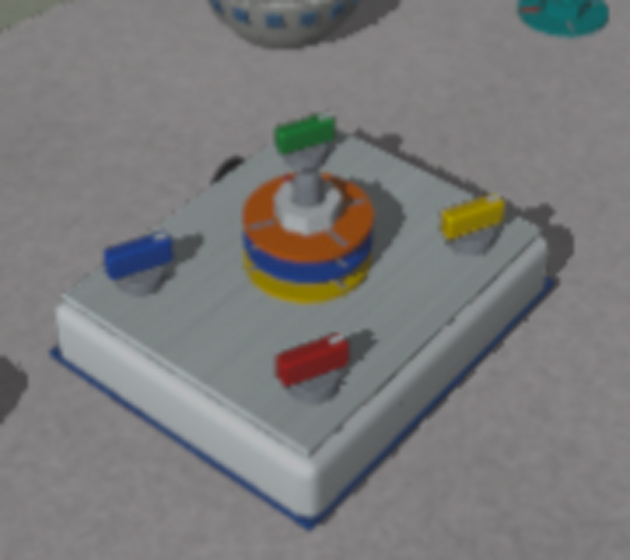

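View pics/g1t.png

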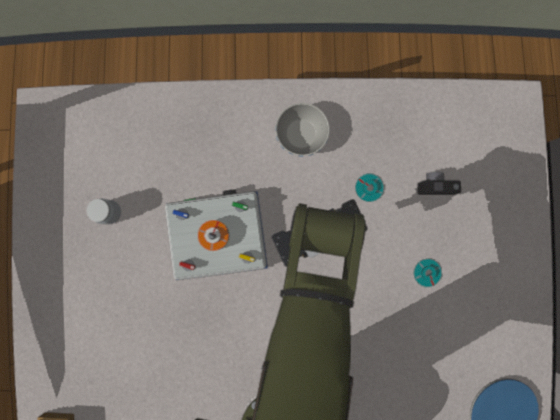

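```bash
python3 - <<'E'
from h import *
print(job.hand_in(), sensors.get_obs()["time_s"])
E
```

```text
the job is handed in; nothing more can be done
the job is handed in; nothing more can be done
```

The vegetable cutter is back together and handed in, at about 50 s of the 210 s allowed.

**Bolts:** All four knobs were turned clockwise until they met their end stops. The moment rose to about 0.5 N m against 0.04 N m of friction, and the fingers slipped on the bars. In the last top view the bars read 70 to 75°. That is agreement only within what I could measure, because one box-fit check I tried was too noisy to use.

**Discs:** Only three of the four discs were there. I stacked yellow, then blue, then orange on the shaft after the bolts were tight, with the bore flat turned to the shaft flat at about −22°. The green disc was absent, and I left the two turquoise look-alikes alone. The orange disc was knocked a few centimetres while I approached it. I spotted this, measured it again and gripped it in its new place.

**Last checks:** No force beyond the sensor noise of about 1 N showed at any stop on the way down. Each disc was within 0.2 to 1.4 mm of its seat, and I moved it down about that much before letting go. The side view shows the three rims evenly spaced with no visible gap, but I did not measure the seating after release. The bowl, jar and camera stand where they did in the pictures, and the arm touches nothing.

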